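# Ready the click marker for numbering the bushes

## Task

Get the yellow click marker ready for numbering the bushes: pull it out of its spring clip in the tool rack, click its nib out by pushing its red button fully home against the upright front face of the angle plate, and lay it in the two V saddles of the pen rest with the nib end over the white drip tray. Leave the two other tools clipped in the rack, and leave the bushes and the caliper where they are.

Things in the scene. Friction and masses are not known exactly. Their poses are not given: they have to be found in the camera images.
- marker: Click marker, 162 mm: eight-sided yellow barrel 130 mm long, 20 mm across flats, white band, black nose cone at one end, red button (13 mm wide, 14 mm out) at the other. Origin on the axis, mid-barrel; x towards the nose. Starts level in a rack groove, axis 32 mm up, nose inward; only 16 mm of barrel and the button stick out of the rack's front: held there, the fingers cover the button.
- marker_button (a joint): Red button, m: 0 = out 14 mm, nib inside the nose; 0.010 = in and latched, still 4 mm out, nib 9 mm beyond the nose. The push starts at 6 N and peaks at about 8 N at 2 mm; past 7 mm it snaps to 10 mm by itself, meets a hard stop and stays in. Let go before 7 mm it springs back out.
- button_tip (a point): Centre of the red button's flat end; 79 mm from the marker's origin along its -x when out, 69 mm when latched.
- nose (a point): Centre of the end of the black nose cone, 83 mm from the marker's origin along its +x.
- rack: Dark blue tool rack fixed on the bench, 140 mm deep (x) by 216 wide (y). Three grooves along x at y = -72, 0, +72 mm, 25 mm wide, floor 22 mm and ribs 36 mm high, 44 mm wall at the back (+x). Origin under its middle; the front (-x) faces the robot. At each groove's front 16 mm a pair of spring clip arms, up to 52 mm high, closes over the tool; a pull straight up of 5 to 10 N frees it.
- deburrer: Bystander: tool in the rack with a blue eight-sided handle of the same 20 mm section, its tail as far out as the marker's. Origin on its axis, 65 mm from the tail end of the eight-sided part; x towards the blade.
- scraper: Bystander: tool in the rack with a green eight-sided handle of the same section. Origin and x as for the blue one.
- rest: Pen rest fixed on the bench: dark base 170 by 50 by 6 mm, two black V saddles 12 mm thick at x = -40 and +40 mm (tops 38 mm high, 45 degree flanks, 38 mm mouth), white drip tray at x = +60 to +112 mm, 13 mm high. Origin on the bench midway between the saddles; x towards the tray. A marker lying in it has its origin 32 mm above this origin, nose towards +x.
- angle_plate: Grey cast-iron angle plate bolted to the bench, 110 mm wide and 130 mm high. Origin on the bench at the middle of the foot of its smooth upright working face; the face looks along its own -x, the plate's body lies on the +x side; y along the face, z up. Two dark slots 11 mm wide lie at y = +-32 mm; push between them.
- bush_a: Bystander: loose steel bush standing on the bench near the rest, 44 mm diameter, 30 mm high. Origin at the centre of its underside.
- bush_b: Bystander: loose steel bush beside the rack, 44 mm diameter, 30 mm high. Origin at the centre of its underside.
- bush_c: Bystander: loose steel bush, 52 mm diameter, 36 mm high. Origin at the centre of its underside.
- bush_d: Bystander: loose steel bush, 40 mm diameter, 28 mm high. Origin at the centre of its underside.
- bush_e: Bystander: loose steel bush, 60 mm diameter, 24 mm high. Origin at the centre of its underside.
- caliper: Bystander: steel vernier caliper lying flat on the left of the bench, 230 mm long along its x, 10 mm high. Origin under the middle of its beam.
- stand: Obstacle fixed on the bench left of the rest: dial indicator on a magnetic stand, 50 mm square base 50 mm high with a 12 mm post up to 165 mm; the dial (48 mm across, 88 to 136 mm high) hangs out 84 mm along its -x. Origin under the middle of the base.
Mind the look-alikes: they are no part of the job. There is more than one size of the angle_plate; the one meant has the size given above.

How it is judged:
By the outcome, as a careful person would: the job done as asked, in the order asked, and still so for the second after the job is handed in, with the robot touching nothing.
It also fails if it takes over 64 s, if anything falls off the work surface, if the arm or the gripper's body presses on something with over 40 N, if the wrist force passes 120 N, or if a joint passes its speed limit or range.

## Robot

A 6-joint arm with a two-finger parallel gripper is mounted at the origin on the work surface. World frame = base frame: x ahead of the robot, y to its left, z up, the work surface at z = 0. Lengths are in m, angles in rad, forces in N, time in s.
With the tool pointing down it reaches from about 0.3 to 0.875 m from the base axis. Payload 6.4 kg.
Tool frame: the origin (TCP) lies between the finger pads; the fingertips stand 22 mm ahead of it and the grasp point (between the pads) lies 3 mm ahead of it (bot.finger_overhang is the distance from the TCP to the fingertips, in m); z points along the fingers, y is the direction in which the jaws open and shut (so a half turn about z gives the same grasp; the last joint's range is limited). The gripper opens to 85 mm and grips with 20 to 120 N. Pads are 22 mm wide; open, the fingers measure 114 mm over their backs; the gripper's body (76 mm by 85 mm) begins 54 mm behind the grasp point. The pads swing forward as they close: fully open they stand 13 mm farther back than shut.
Start: joints at [-1.409, 0.181, 1.607, -0, 1.354, -0.206], TCP at [0.207, -0.537, 0.253] pointing down, gripper open.
Joint ranges: [-2.99, 2.99], [-0.89, 2.07], [0.3, 2.58], [-1.14, 4.28], [0, 2.63], [-3.12, 3.12]. Speed limits (rad/s): [2.57, 2.57, 3.01, 3.14, 3.14, 3.14].

## Interface

Orientations are given as a rotation vector (axis times angle).
In Python, from plant import bot, imaging gives the robot as it stands.
- The arm moves only by the shell command python3 -m inch 'ROWS' [OPENING] [FORCE]. ROWS is JSON, a list of rows, each a list of 6 numbers: the shift along the tool's x, y, z scaled (see below), then the turn, a rotation vector about the tool's x, y, z scaled (see below). In form: [[x, y, z, rx, ry, rz], ...]. A call has 1 to 5 rows; each row shifts and turns the pose as measured when the row begins, along the tool's axes as they then stand; what a row does not reach is not made up. The controller multiplies each number of a shift by 0.03 m and each number of a turn by 4 degrees. A row lasts 1/12 s, in which the tool goes at most 41.7 mm and 7.16 degrees, less where a joint would pass 70% of its speed; a pose out of reach is approached as far as the arm can. A call with a number of a shift or a turn outside -1 to 1 is refused whole. A call with a gripper value outside its range is refused whole. OPENING is the opening, from -1 (shut) to 1 (fully open), set as the call begins (- or left out, the last holds). The fingers move at their own pace and stop on an object; FORCE is the grip in N (left out, the last holds). Time passes only in rows, so rows that do not move let the fingers close. It gives the time, the measured TCP pose, the force and the opening at its end, in the units of the state.
- bot.state(): the state, without advancing time (a new reading comes with each control period).
- imaging.grab_frame(name): name is "scene" or "top" or "wrist"; returns the picture (480x640x3 uint8, red, green, blue); there is no depth.
- imaging.get_calibration(name): a dict with "fx", "fy", "cx", "cy" (pixels), "dist_coeffs" ([k1, k2, p1, p2, k3] as OpenCV has them; the pictures are not rectified), "R" (3x3) and "t" (3): a world point X has camera coordinates R X + t. Camera axes: x right, y down, z forward; pixel columns grow to the right and rows downward; lengths in m; the calibration is good to about 2 mm. A picture is of the moment at which its call begins: read the wrist's pose just before it. get_calibration takes no time and is no camera call; for the wrist camera it gives the pose at the moment of the call.
- bot.hand_in(): hands the job in, once; it reports no verdict.
The state is a dict: "clock": time; "qpos": joint angles; "joint_velocities": joint speeds; "joint_efforts": joint torques, N m; "eef_pos": TCP position; "eef_rot": TCP orientation; "ft_force": force on the tool from outside, world axes, zero at the start; "wrist_torque": the same for the moment, N m; "grip_width": finger opening in m.
Only numpy, scipy, OpenCV 4.12 (cv2) and the standard library are available. Lean on these libraries where they do the work, as an engineer would, in place of code of your own. Each camera call takes 0.05 s, during which the arm holds its last target.

## Working session

There is one attempt and no reset: what is moved stays moved. The work goes in short steps, Python scripts to look and compute and a shell command to move; the robot and the scene stay as the last step left them, time stands still between calls to the robot, and variables do not carry over. Pictures are saved under pics/ and viewed, and the job is handed in when it is done.

```bash
ls; mkdir -p pics; python3 - <<'E'
from plant import bot, imaging
import cv2
print(bot.state())
for n in ("scene","top","wrist"):
    c=imaging.get_calibration(n); print(n,c)
    f=imaging.grab_frame(n); cv2.imwrite(f"pics/{n}0.png",f[:,:,::-1])
E
```

```text
pics
{'clock': 0.0, 'qpos': array([-1.40928727e+00,  1.81545692e-01,  1.60801758e+00, -5.06704513e-06,
        1.35378197e+00, -2.06333581e-01]), 'joint_velocities': array([ 5.69480577e-05, -1.71697569e-03,  5.13510475e-04,  1.65258282e-03,
       -8.99389968e-05,  1.61969263e-05]), 'joint_efforts': array([-3.24166449e-04, -4.44866288e+01, -3.51341057e+01, -2.12496498e-04,
        9.10090195e-03,  1.46116088e-05]), 'eef_pos': array([ 0.2066842 , -0.53601771,  0.25237687]), 'eef_rot': array([-3.08688384e+00, -5.74235015e-01, -5.38956706e-05]), 'ft_force': array([-0.6823768 ,  0.08850372,  0.41930891]), 'wrist_torque': array([ 0.02110273, -0.02871986, -0.00633248]), 'grip_width': 0.08583405474535424}
scene {'fx': 433.8136940576442, 'fy': 433.8136940576442, 'cx': 315.72322654096047, 'cy': 241.50175693073552, 'dist_coeffs': array([0.02119814, 0.        , 0.        , 0.        , 0.        ]), 'R': array([[ 0.44759656,  0.89412944, -0.01377928],
       [ 0.46521561, -0.24598884, -0.85033166],
       [-0.76369611,  0.37419519, -0.52606673]]), 't': array([-0.15453072, -0.24119292,  1.43392249])}
top {'fx': 555.6996409318089, 'fy': 555.6996409318089, 'cx': 314.44993508437864, 'cy': 237.1155865015907, 'dist_coeffs': array([-0.06674328,  0.        ,  0.        ,  0.        ,  0.        ]), 'R': array([[-0.00457118, -0.99996367, -0.00719465],
       [-0.9887107 ,  0.00559705, -0.14973253],
       [ 0.14976736,  0.00642897, -0.98870036]]), 't': array([-0.09460783,  0.53289361,  1.24072006])}
wrist {'fx': 336.41168148135193, 'fy': 336.41168148135193, 'cx': 319.0394532974749, 'cy': 235.43529031342482, 'dist_coeffs': array([-0.06541864,  0.        ,  0.        ,  0.        ,  0.        ]), 'R': array([[ 0.36042796, -0.93278609, -0.00133926],
       [-0.89801452, -0.34737989,  0.26999467],
       [-0.25231251, -0.09611095, -0.96286088]]), 't': array([-0.57384349, -0.03478261,  0.37828082])}
```

View pics/scene0.png

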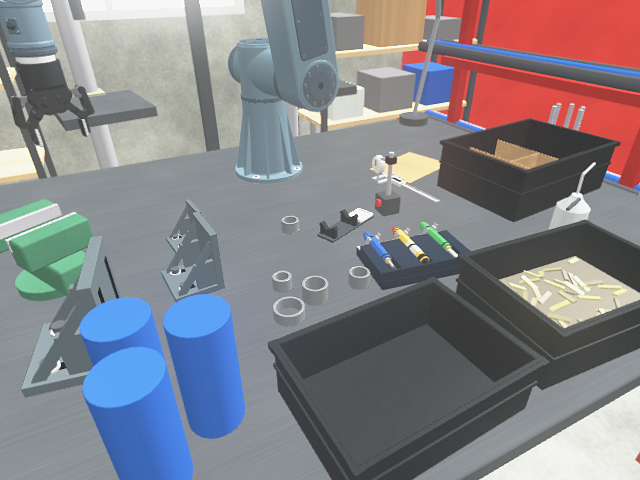

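View pics/top0.png

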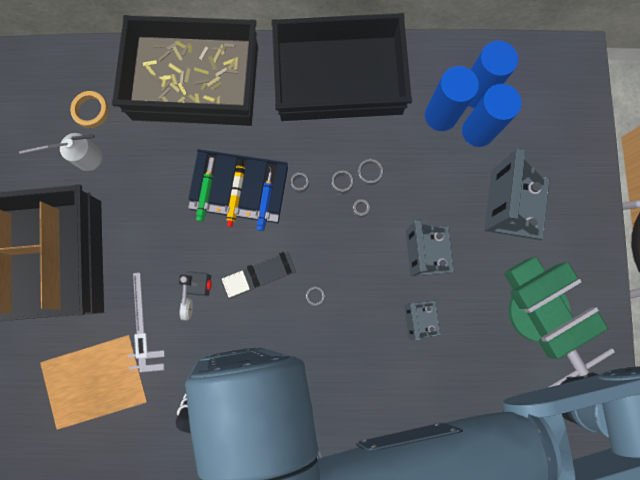

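View pics/wrist0.png

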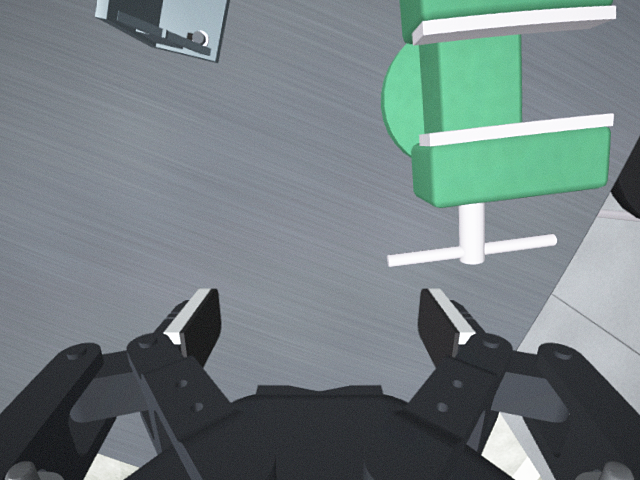

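```bash
cat > h.py <<'E'
import numpy as np, cv2
from plant import bot, imaging
from scipy.spatial.transform import Rotation as Ro
def K(c): return np.array([[c['fx'],0,c['cx']],[0,c['fy'],c['cy']],[0,0,1.]])
def ray(c,px):
    p=cv2.undistortPoints(np.array(px,float).reshape(-1,1,2),K(c),c['dist_coeffs']).reshape(-1,2)
    d=np.c_[p,np.ones(len(p))]@c['R']; o=-c['R'].T@c['t']
    return o,d
def onz(c,px,z):
    o,d=ray(c,px); return o+d*((z-o[2])/d[:,2])[:,None]
def proj(c,X):
    return cv2.projectPoints(np.array(X,float).reshape(-1,1,3),cv2.Rodrigues(c['R'])[0],c['t'],K(c),c['dist_coeffs'])[0].reshape(-1,2)
def tri(c1,p1,c2,p2):
    o1,d1=ray(c1,[p1]);o2,d2=ray(c2,[p2]);d1=d1[0];d2=d2[0]
    A=np.c_[d1,-d2];s=np.linalg.lstsq(A,o2-o1,rcond=None)[0]
    a=o1+d1*s[0];b=o2+d2*s[1];return (a+b)/2,np.linalg.norm(a-b)
def crop(src,dst,x0,y0,x1,y1,s):
    f=cv2.imread(src)[y0:y1,x0:x1]; cv2.imwrite(dst,cv2.resize(f,None,fx=s,fy=s,interpolation=cv2.INTER_CUBIC))
E
python3 - <<'E'
from h import *
crop("pics/top0.png","pics/tc1.png",390,140,560,350,2.8)
crop("pics/top0.png","pics/tc2.png",180,140,340,310,3.5)
crop("pics/scene0.png","pics/sc1.png",10,190,240,400,2.8)
crop("pics/scene0.png","pics/sc2.png",260,140,480,330,3.2)
E
```

```text
(no output)
```

View pics/tc1.png

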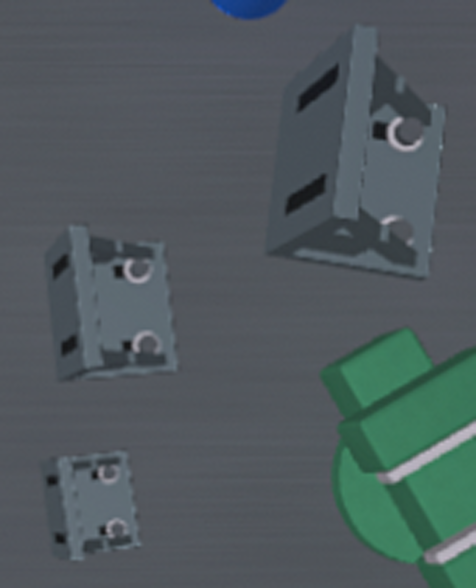

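View pics/tc2.png

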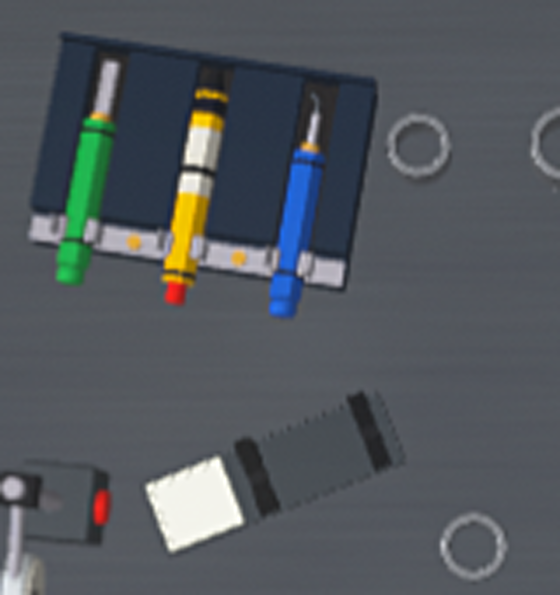

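View pics/sc1.png

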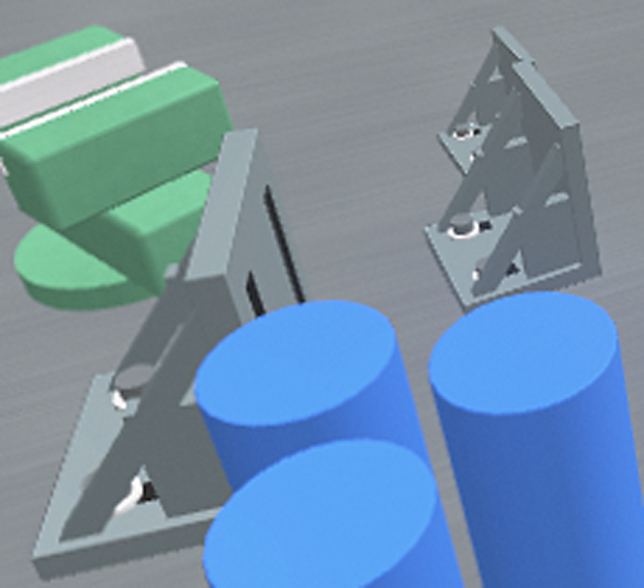

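View pics/sc2.png

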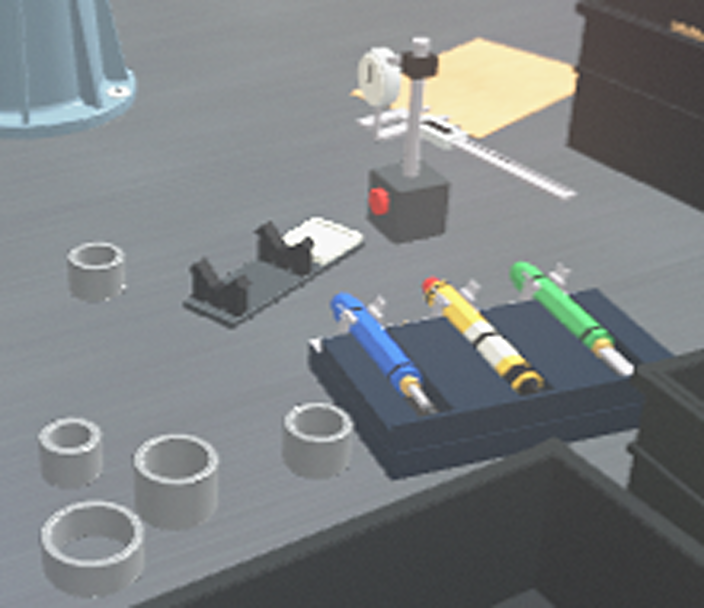

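```bash
python3 - <<'E'
from h import *
np.set_printoptions(precision=4,suppress=True)
c=imaging.get_calibration("top")
A=lambda L:[(x/2.8+390,y/2.8+140) for x,y in L]
B=lambda L:[(x/3.5+180,y/3.5+140) for x,y in L]
for n,foot,top,h in (("mid",[(47,247),(60,380)],[(71,227),(86,370)],.130),("small",[(43,459),(58,553)],[(59,458),(75,558)],.09),("big",[(287,100),(267,254)],[(357,27),(336,215)],.2)):
    f=onz(c,A(foot),0);t=onz(c,A(top),h);t2=onz(c,A(top),.13)
    print(n,f,np.linalg.norm(f[0]-f[1]),"top@h",t,np.linalg.norm(t[0]-t[1]),'at .13',np.linalg.norm(t2[0]-t2[1]))
t=onz(c,B([(64,36),(376,80),(345,290),(30,240)]),.036); print("rack",t,[np.linalg.norm(t[i]-t[(i+1)%4]) for i in range(4)])
print("tip,nose",onz(c,B([(174,303),(213,72)]),.032))
print("tail g,b",onz(c,B([(69,283),(283,316)]),.032))
# tray 13mm
t=onz(c,B([(145,486),(219,458),(245,522),(170,552)]),.013); print("tray",t,[np.linalg.norm(t[i]-t[(i+1)%4]) for i in range(4)])
t=onz(c,B([(236,440),(252,436),(281,512),(264,518),(346,396),(362,391),(391,464),(377,472)]),.038); print("sad",t,[np.linalg.norm(t[i]-t[(i+1)%4]) for i in range(4)])
print("saddle mid",t[:4].mean(0),t[4:].mean(0))
print("bushes",onz(c,B([(419,147),(473,545)]),.03),onz(c,[(361,207),(342,181),(370,171)],.03))
print("stand red", onz(c,B([(101,508)]),.03))
E
```

```text
mid [[ 0.5586 -0.3173  0.    ]
 [ 0.4452 -0.325   0.    ]] 0.1136862401814963 top@h [[ 0.5524 -0.3152  0.13  ]
 [ 0.4423 -0.3231  0.13  ]] 0.1104451663984304 at .13 0.1104451663984304
small [[ 0.3792 -0.3089  0.    ]
 [ 0.3016 -0.3193  0.    ]] 0.07834105724376668 top@h [[ 0.3773 -0.3074  0.09  ]
 [ 0.3004 -0.3177  0.09  ]] 0.07758202656123449 at .13 0.07502958994275594
big [[ 0.6869 -0.5305  0.    ]
 [ 0.5516 -0.5058  0.    ]] 0.13757990173315096 top@h [[ 0.6897 -0.5214  0.2   ]
 [ 0.5477 -0.4967  0.2   ]] 0.1440710934618594 at .13 0.153191073815984
rack [[ 0.7437  0.1785  0.036 ]
 [ 0.7108 -0.0343  0.036 ]
 [ 0.5669 -0.0141  0.036 ]
 [ 0.6022  0.1972  0.036 ]] [np.float64(0.21525300794340968), np.float64(0.14527816959679846), np.float64(0.21424199731676682), np.float64(0.1427186101970378)]
tip,nose [[0.5596 0.1002 0.032 ]
 [0.7185 0.0767 0.032 ]]
tail g,b [[0.5736 0.1709 0.032 ]
 [0.5504 0.0273 0.032 ]]
tray [[0.4391 0.1205 0.013 ]
 [0.4577 0.0712 0.013 ]
 [0.4149 0.0533 0.013 ]
 [0.3952 0.103  0.013 ]] [np.float64(0.05264693798879627), np.float64(0.04631937448624416), np.float64(0.053467288048980134), np.float64(0.04725929703489529)]
sad [[ 0.4672  0.0568  0.038 ]
 [ 0.4698  0.0463  0.038 ]
 [ 0.4199  0.0268  0.038 ]
 [ 0.4161  0.0378  0.038 ]
 [ 0.4959 -0.0153  0.038 ]
 [ 0.4991 -0.0258  0.038 ]
 [ 0.451  -0.0449  0.038 ]
 [ 0.4458 -0.0358  0.038 ]] [np.float64(0.010799067045129845), np.float64(0.05352269150375088), np.float64(0.011720757122293908), np.float64(0.054510782739927925)]
saddle mid [0.4432 0.0419 0.038 ] [ 0.4729 -0.0305  0.038 ]
bushes [[ 0.6656 -0.0631  0.03  ]
 [ 0.3983 -0.0982  0.03  ]] [[ 0.6046 -0.2066  0.03  ]
 [ 0.6674 -0.1629  0.03  ]
 [ 0.6914 -0.2295  0.03  ]]
stand red [[0.4234 0.1463 0.03  ]]
```

Candidates: angle plate: big (520,195), 138+ mm wide; small (424,320), 78 mm; middle (430,248), 110 mm wide at both foot and top, so it is the middle one. Marker: the yellow tool at (234,190), not the green (205,190) or blue (265,198). The chips in the bin are yellow too but are not candidates. The close crop (tc2) confirms the white band, black nose and red button.

```bash
cat >> h.py <<'E'
np.set_printoptions(precision=4,suppress=True)
def yawR(y):  # tool down, tool x at yaw y deg
    y=np.radians(y); x=np.array([np.cos(y),np.sin(y),0]); z=np.array([0,0,-1.]); return np.c_[x,np.cross(z,x),z]
def go(p,yaw):
    s=bot.state(); R=Ro.from_rotvec(s['eef_rot']).as_matrix(); d=R.T@(np.array(p)-s['eef_pos'])
    dr=Ro.from_matrix(R.T@yawR(yaw)).as_rotvec(degrees=True)
    print("t%.2f"%s['clock'],"pos",s['eef_pos'],"shift units",np.round(d/.03,2),"turn units",np.round(dr/4,2),"F",s['ft_force'],"w %.4f"%s['grip_width'],"q",s['qpos'])
E
python3 - <<'E'
from h import *
s=bot.state(); R=Ro.from_rotvec(s['eef_rot']).as_matrix();c=imaging.get_calibration("wrist")
print("cam in tool",R.T@(-c['R'].T@c['t']-s['eef_pos']), "axes",R.T@c['R'].T, bot.finger_overhang)
go((.53,.08,.25),-8.5)
E
```

```text
cam in tool [ 0.0691 -0.0005 -0.1204] axes [[ 0.0009 -0.9628 -0.2703]
 [ 1.      0.0009  0.0004]
 [-0.0002 -0.2703  0.9628]] 0.022
t0.15 pos [ 0.2067 -0.5362  0.2526] shift units [ 17.44 -15.29   0.11] turn units [-0.02  0.    7.39] F [ 0.8798 -0.707  -0.274 ] w 0.0852 q [-1.4093  0.1814  1.6077  0.      1.3538 -0.2063]
```

```bash
python3 -m inch '[[1,-0.88,0,0,0,0],[1,-0.88,0,0,0,0],[1,-0.88,0,0,0,0],[1,-0.88,0,0,0,0],[1,-0.88,0,0,0,0]]'; python3 -m inch '[[1,-0.88,0,0,0,0],[1,-0.88,0,0,0,0],[1,-0.88,0,0,0,0],[1,-0.88,0,0,0,0],[1,-0.88,0,0,0,0]]'; python3 -c "
from h import *
go((.53,.08,.25),-8.5)"
```

```text
clock: 0.57
eef_pos: [0.2977, -0.3588, 0.2496]
eef_rot: [-3.089, -0.556, 0.003]
ft_force: [1.0, -0.2, 0.4]
grip_width: 0.0853
clock: 0.98
eef_pos: [0.3937, -0.1737, 0.2492]
eef_rot: [-3.09, -0.551, 0.002]
ft_force: [1.4, -0.8, -0.5]
grip_width: 0.0857
t0.98 pos [ 0.3937 -0.1737  0.2492] shift units [ 7.18 -6.37 -0.01] turn units [-0.05  0.02  7.18] F [ 1.3925 -0.8279 -0.5361] w 0.0857 q [-0.6937 -0.1529  1.9533  0.0012  1.3445  0.5241]
```

```bash
python3 -m inch '[[1,-0.88,0,0,0,0],[1,-0.88,0,0,0,0],[1,-0.88,0,0,0,0],[1,-0.88,0,0,0,0],[1,-0.88,0,0,0,0]]' -0.06; python3 -m inch '[[1,-0.88,0,0,0,0],[0.8,-0.8,0,0,0,1],[0,0,0,0,0,1],[0,0,0,0,0,1],[0,0,0,0,0,1]]'; python3 -m inch '[[0,0,0,0,0,1],[0,0,0,0,0,1],[0,0,0,0,0,1],[0,0,0,0,0,0.5]]';python3 -c "
from h import *
go((.53,.08,.25),-8.5)
f=imaging.grab_frame('wrist'); cv2.imwrite('pics/w1.png',f[:,:,::-1])
"
```

```text
clock: 1.4
eef_pos: [0.4902, 0.0112, 0.2499]
eef_rot: [-3.091, -0.551, -0.001]
ft_force: [0.5, -0.6, 0.1]
grip_width: 0.0401
clock: 1.82
eef_pos: [0.5257, 0.0904, 0.2486]
eef_rot: [-3.135, -0.118, 0.001]
ft_force: [0.7, -0.4, 0.1]
grip_width: 0.0402
clock: 2.15
eef_pos: [0.5248, 0.0921, 0.2469]
eef_rot: [-3.124, 0.283, 0.007]
ft_force: [0.3, 0.2, -0.6]
grip_width: 0.0404
t2.15 pos [0.5248 0.0921 0.2469] shift units [ 0.24  0.36 -0.11] turn units [-0.06  0.07 -0.46] F [ 0.33    0.1893 -0.5615] w 0.0404 q [-0.0519  0.0945  1.7174  0.0047  1.334   1.6985]
```

View pics/w1.png

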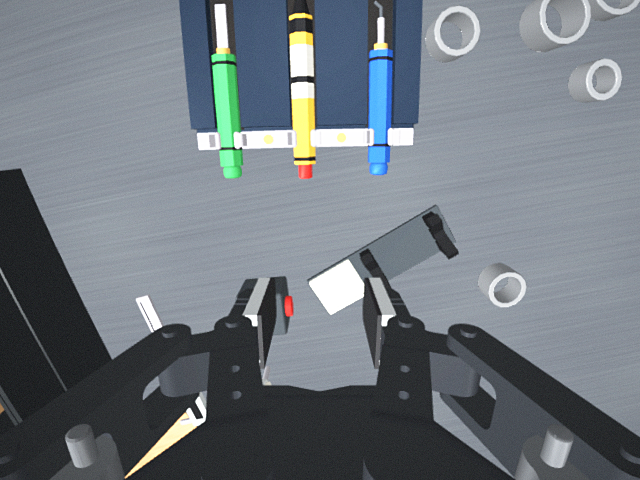

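The wrist view shows the rack. The red button is at (305,171), the yellow barrel end near (304,161) and the nose at (300,10). The tray is at (336,286), with the saddles at (372,262) and (440,236).

```bash
python3 - <<'E'
from h import *
f=cv2.imread("pics/w1.png"); c=imaging.get_calibration("wrist")
hsv=cv2.cvtColor(f,cv2.COLOR_BGR2HSV)
m=((hsv[...,0]>18)&(hsv[...,0]<32)&(hsv[...,1]>150)&(hsv[...,2]>120)); m[:, :285]=0; m[:,320:]=0; m[170:]=0; m[:25]=0
r=((hsv[...,0]<6)|(hsv[...,0]>174))&(hsv[...,1]>150)&(hsv[...,2]>120); r[:150]=0; r[200:]=0
ys,xs=np.nonzero(m); rows=[(np.mean(xs[ys==y]),y,np.ptp(xs[ys==y])) for y in np.unique(ys)]
for q in rows[::12]: print(q)
print("ylast",ys.max())
P=onz(c,[(q[0],q[1]) for q in rows if q[2]>15 and q[1]>90],.040)  # axis seen ~ top
v=np.polyfit(P[:,0],P[:,1],1); print("yaw",np.degrees(np.arctan(v[0])))
yr,xr=np.nonzero(r); print("red",xr.min(),xr.max(),yr.min(),yr.max())
t=onz(c,[(xr[yr>=yr.max()-1].mean(),yr.max()+.5)],.032); print("tip",t, "line y at", np.polyval(v,t[0,0]))
print("barrel end",onz(c,[(304.5,ys.max()+.5)],.036))
crop("pics/w1.png","pics/w1c.png",290,190,480,320,4)
crop("pics/w1.png","pics/w1d.png",180,90,430,200,3.2)
E
```

```text
(np.float64(303.0), np.int64(31), np.int64(4))
(np.float64(309.0), np.int64(43), np.int64(6))
(np.float64(308.625), np.int64(108), np.int64(22))
(np.float64(311.0), np.int64(120), np.int64(6))
(np.float64(309.0), np.int64(132), np.int64(0))
(np.float64(309.0), np.int64(144), np.int64(0))
(np.float64(311.0), np.int64(156), np.int64(6))
ylast 164
yaw -9.098454049373908
red 299 311 165 177
tip [[0.5599 0.1002 0.032 ]] line y at 0.09564220570021896
barrel end [[0.5729 0.099  0.036 ]]
```

View pics/w1c.png

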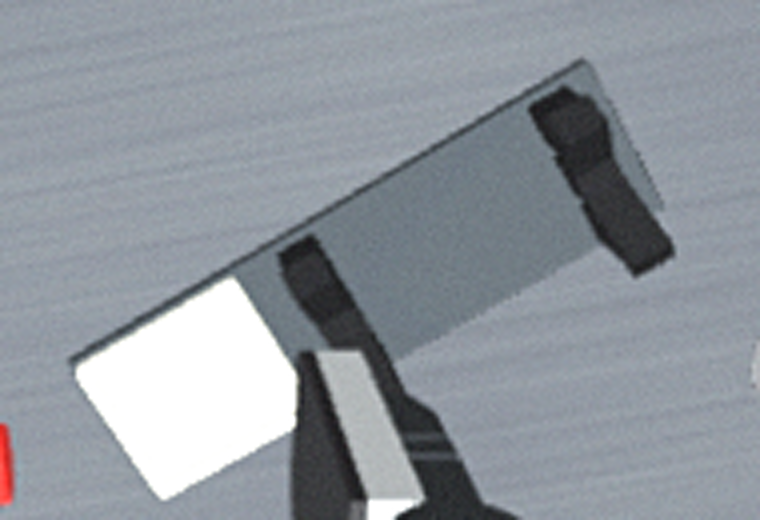

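View pics/w1d.png

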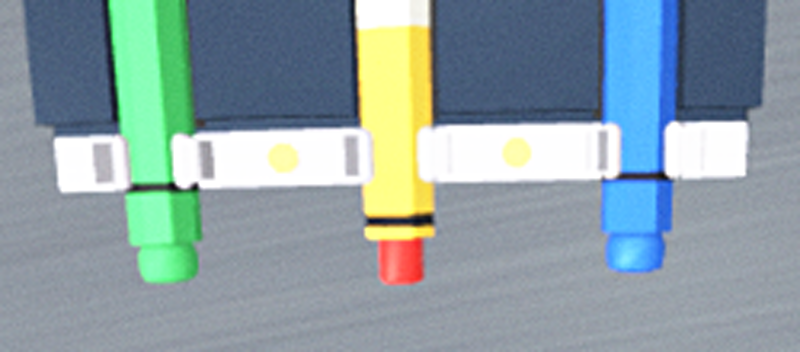

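```bash
python3 - <<'E'
from h import *
c=imaging.get_calibration("wrist"); 
P=onz(c,[(304.7,160.3),(303.4,97.8),(301.5,20)],.034);print(P)
for q in P[1:]: d=q-P[0]; print(np.degrees(np.arctan2(d[1],d[0])))
# rest: tray 13mm corners & saddle top
C=lambda L:[(x/4+290,y/4+190) for x,y in L]
print("tray",onz(c,C([(76,372),(235,278),(163,500)]),.013))
print("far saddle ends",onz(c,C([(548,100),(655,265)]),.038), "near saddle upper end",onz(c,C([(298,248)]),.038))
print("base corners",onz(c,C([(70,360),(585,60),(663,207)]),.006))
u=np.array([np.cos(np.radians(-8.7)),np.sin(np.radians(-8.7))])
T=np.array([.5598,.1002]); print("front",T+30*.001*u,"grip pt",T+.019*u, "origin",T+.079*u)
E
```

```text
[[0.5766 0.0982 0.034 ]
 [0.6332 0.0885 0.034 ]
 [0.6988 0.0776 0.034 ]]
-9.704374835763973
-9.549558240003675
tray [[0.4401 0.1207 0.013 ]
 [0.4602 0.0716 0.013 ]
 [0.3953 0.1032 0.013 ]]
far saddle ends [[ 0.5023 -0.0127  0.038 ]
 [ 0.4533 -0.0365  0.038 ]] near saddle upper end [[0.4748 0.0549 0.038 ]]
base corners [[ 0.4411  0.1225  0.006 ]
 [ 0.5029 -0.0329  0.006 ]
 [ 0.4568 -0.0513  0.006 ]]
front [0.5895 0.0957] grip pt [0.5786 0.0973] origin [0.6379 0.0883]
```

```bash
python3 -c "
from h import *
go((.5766,.0975,.10),-9.3)"
```

```text
t2.20 pos [0.5247 0.0921 0.2468] shift units [ 1.69 -0.47  4.89] turn units [-0.06  0.07 -0.27] F [-0.9538 -0.1102 -0.1006] w 0.0401 q [-0.0519  0.0945  1.7175  0.0047  1.334   1.6993]
```

```bash
python3 -m inch '[[0.85,-0.24,0,-0.06,0.07,-0.27],[0.85,-0.24,0,0,0,0],[0,0,1,0,0,0],[0,0,1,0,0,0],[0,0,1,0,0,0]]';python3 -m inch '[[0,0,1,0,0,0],[0,0,0.8,0,0,0],[0,0,0,0,0,0]]'; python3 -c "
from h import *
go((.5766,.0975,.035),-9.3)"
```

```text
clock: 2.62
eef_pos: [0.5848, 0.0978, 0.1617]
eef_rot: [-3.132, 0.245, -0.024]
ft_force: [0.9, 0.0, 0.4]
grip_width: 0.0402
clock: 2.87
eef_pos: [0.5814, 0.0977, 0.0986]
eef_rot: [3.132, -0.24, 0.009]
ft_force: [-1.5, -0.4, -1.0]
grip_width: 0.0401
t2.87 pos [0.5814 0.0977 0.0986] shift units [-0.17  0.03  2.12] turn units [-0.   -0.08  0.13] F [-1.5003 -0.3565 -1.0296] w 0.0401 q [-0.0345  0.3902  1.6841 -0.0006  1.0618  1.6897]
```

```bash
python3 -m inch '[[-0.17,0.03,0,0,-0.08,0.13],[0,0,0,0,0,0]]'; python3 -c "
from h import *
go((.5766,.0975,.035),-9.3)
f=imaging.grab_frame('wrist'); cv2.imwrite('pics/w2.png',f[:,:,::-1])"
```

```text
clock: 3.03
eef_pos: [0.5749, 0.0976, 0.098]
eef_rot: [-3.131, 0.254, 0.007]
ft_force: [-0.4, 1.1, 0.1]
grip_width: 0.0402
t3.03 pos [0.5749 0.0976 0.098 ] shift units [ 0.07 -0.01  2.1 ] turn units [0.   0.06 0.01] F [-0.36    1.054   0.0822] w 0.0402 q [-0.0354  0.3842  1.6941  0.0003  1.0675  1.697 ]
```

View pics/w2.png

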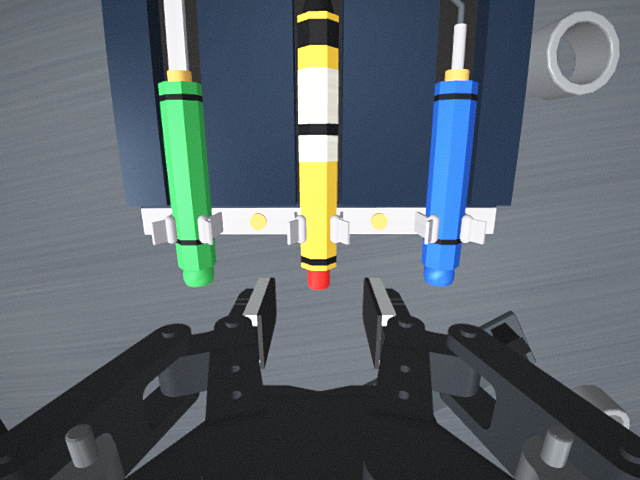

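The button (318,279) lies on the centreline between the fingers (x≈319) and the axis is vertical in the picture. Going down.

```bash
python3 -m inch '[[0.06,0,0.7,0,0.06,0],[0,0,0.6,0,0,0],[0,0,0.6,0,0,0],[0,0,0,0,0,0]]'; python3 -c "
from h import *
go((.5766,.0975,.035),-9.3)
f=imaging.grab_frame('wrist'); cv2.imwrite('pics/w3.png',f[:,:,::-1])"
```

```text
clock: 3.42
eef_pos: [0.5857, 0.0971, 0.0508]
eef_rot: [-3.131, 0.251, -0.033]
ft_force: [-1.3, -0.1, -0.8]
grip_width: 0.0407
t3.42 pos [0.5857 0.0971 0.0508] shift units [-0.31  0.04  0.52] turn units [-0.03 -0.3   0.03] F [-1.2549 -0.1183 -0.8173] w 0.0407 q [-0.0353  0.4638  1.698  -0.0004  0.9588  1.696 ]
```

View pics/w3.png

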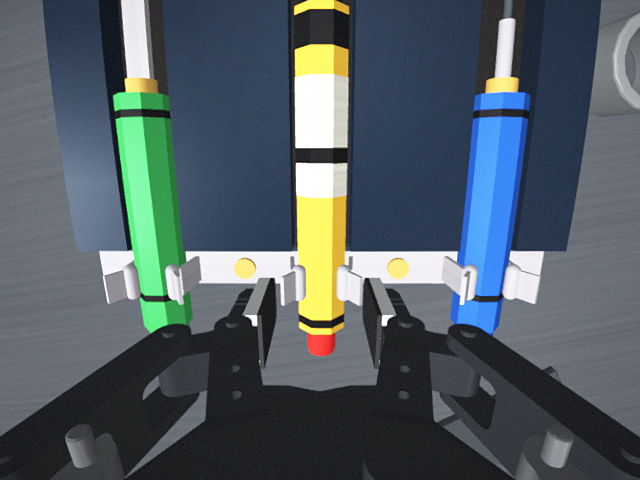

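```bash
python3 -m inch '[[-0.31,0.04,0,-0.03,-0.3,0],[0,0,0,0,0,0]]'; python3 -c "
from h import *
go((.5766,.0975,.035),-9.3)"
```

```text
clock: 3.63
eef_pos: [0.5793, 0.0974, 0.0565]
eef_rot: [-3.131, 0.251, -0.009]
ft_force: [-0.5, 0.3, -0.8]
grip_width: 0.0403
t3.63 pos [0.5793 0.0974 0.0565] shift units [-0.09  0.01  0.72] turn units [-0.01 -0.08  0.03] F [-0.5478  0.269  -0.8218] w 0.0403 q [-0.0354  0.4512  1.7019  0.0003  0.9825  1.6951]
```

```bash
python3 -m inch '[[-0.09,0,0.2,0,-0.08,0],[0,0,0.25,0,0,0],[0,0,0.2,0,0,0],[0,0,0,0,0,0]]'; python3 -c "
from h import *
go((.5766,.0975,.035),-9.3)"
```

```text
clock: 3.97
eef_pos: [0.5797, 0.098, 0.0407]
eef_rot: [-3.13, 0.25, -0.013]
ft_force: [-0.5, 0.2, 1.1]
grip_width: 0.0403
t3.97 pos [0.5797 0.098  0.0407] shift units [-0.1   0.03  0.19] turn units [-0.03 -0.12  0.04] F [-0.5464  0.2461  1.1147] w 0.0403 q [-0.0349  0.4767  1.7051  0.0014  0.9515  1.6946]
```

```bash
python3 -m inch '[[-0.12,0.02,0.22,-0.03,-0.12,0.04],[-0.05,0,0,0,-0.05,0],[0,0,0,0,0,0]]'; python3 -c "
from h import *
go((.5766,.0975,.035),-9.3)
f=imaging.grab_frame('wrist'); cv2.imwrite('pics/w4.png',f[:,:,::-1])"
```

```text
clock: 4.22
eef_pos: [0.5749, 0.0984, 0.0342]
eef_rot: [-3.131, 0.255, 0.006]
ft_force: [0.7, -0.4, 0.2]
grip_width: 0.0401
t4.22 pos [0.5749 0.0984 0.0342] shift units [ 0.06  0.02 -0.03] turn units [-0.    0.05  0.  ] F [ 0.6791 -0.3883  0.1999] w 0.0401 q [-0.0343  0.4856  1.7086  0.0008  0.9511  1.6984]
```

View pics/w4.png

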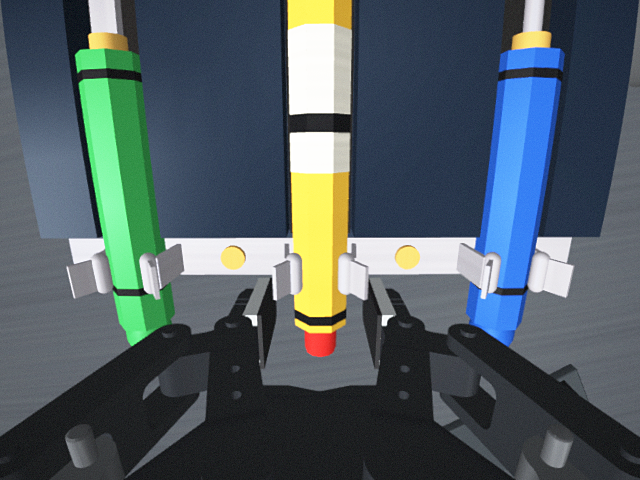

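```bash
python3 -m inch '[[0.05,0.02,0,0,0.05,0],[0,0,0,0,0,0],[0,0,0,0,0,0],[0,0,0,0,0,0],[0,0,0,0,0,0]]' -1 90; python3 -c "
from h import *
go((.5766,.0975,.035),-9.3)
f=imaging.grab_frame('wrist'); cv2.imwrite('pics/w5.png',f[:,:,::-1])"
```

```text
clock: 4.68
eef_pos: [0.5765, 0.0974, 0.0343]
eef_rot: [-3.131, 0.255, -0.0]
ft_force: [-0.7, -0.1, -0.4]
grip_width: 0.0179
t4.68 pos [0.5765 0.0974 0.0343] shift units [ 0.   -0.   -0.02] turn units [-0. -0.  0.] F [-0.671  -0.1392 -0.3652] w 0.0179 q [-0.0356  0.4861  1.7078  0.0002  0.9476  1.6973]
```

View pics/w5.png

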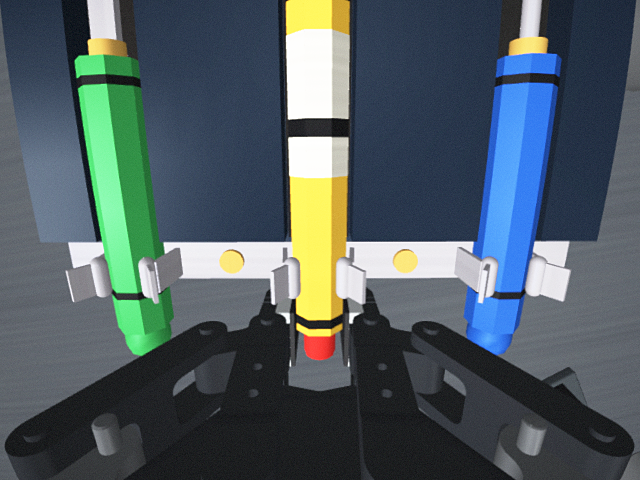

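Gripped: the pads are on the barrel stub around (318,335). Now straight up.

```bash
python3 -m inch '[[0,0,-0.3,0,0,0],[0,0,-0.4,0,0,0],[0,0,-0.5,0,0,0],[0,0,-0.6,0,0,0],[0,0,-0.6,0,0,0]]'; python3 -c "
from h import *
go((.5766,.0975,.2),-9.3)"; python3 -m inch '[[0,0,-0.8,0,0,0],[0,0,-0.8,0,0,0],[0,0,-0.8,0,0,0],[0,0,0,0,0,0]]'; python3 -c "
from h import *
go((.5766,.0975,.2),-9.3)
f=imaging.grab_frame('wrist'); cv2.imwrite('pics/w6.png',f[:,:,::-1])
f=imaging.grab_frame('scene'); cv2.imwrite('pics/s6.png',f[:,:,::-1])
crop('pics/s6.png','pics/s6c.png',260,120,480,300,3)"
```

```text
clock: 5.15
eef_pos: [0.572, 0.0975, 0.1059]
eef_rot: [3.131, -0.255, -0.019]
ft_force: [0.7, -0.1, 0.4]
grip_width: 0.0177
t5.15 pos [0.572  0.0975 0.1059] shift units [ 0.12 -0.02 -3.14] turn units [ 0.02  0.17 -0.  ] F [ 0.7062 -0.0617  0.3674] w 0.0177 q [-0.0358  0.3712  1.6929  0.0002  1.0893  1.6973]
clock: 5.48
eef_pos: [0.5749, 0.0974, 0.1903]
eef_rot: [3.131, -0.255, -0.004]
ft_force: [1.6, 0.8, 0.4]
grip_width: 0.0174
t5.48 pos [0.5749 0.0974 0.1903] shift units [ 0.06 -0.01 -0.32] turn units [0.   0.04 0.  ] F [1.5553 0.8082 0.3547] w 0.0174 q [-0.0356  0.2625  1.6422  0.0001  1.2394  1.6973]
```

View pics/w6.png

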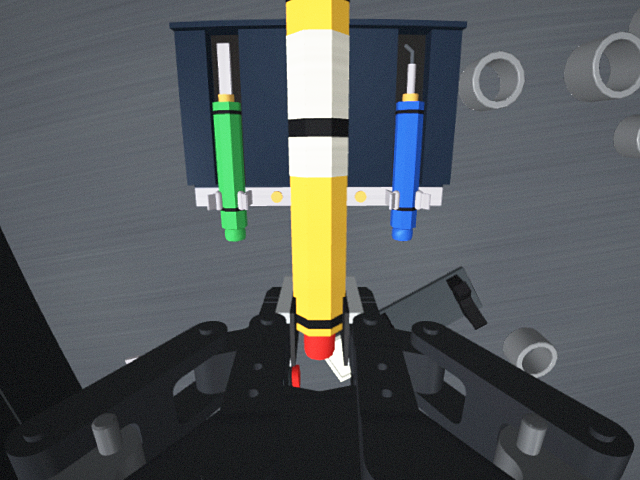

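View pics/s6c.png

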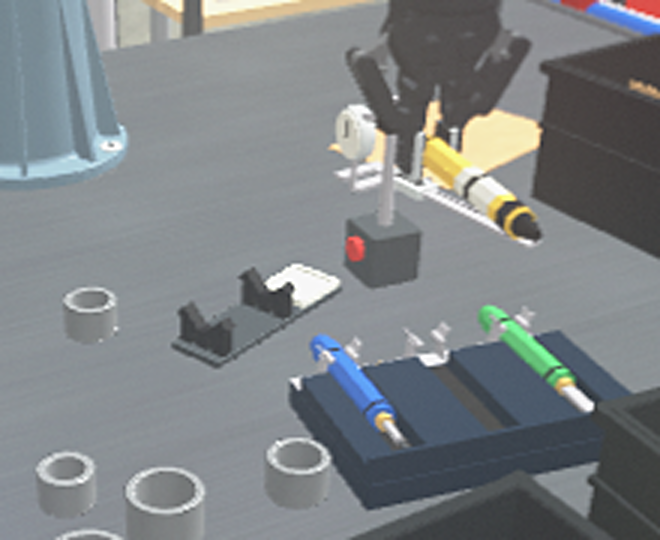

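```bash
python3 -c "
from h import *
go((.4818,-.0505,.22),-9.3)"
```

```text
t5.58 pos [0.5727 0.0974 0.1858] shift units [-2.2   5.36 -1.12] turn units [ 0.01  0.12 -0.  ] F [-0.1435  0.2735 -1.2309] w 0.0180 q [-0.0357  0.2667  1.6468  0.0001  1.2363  1.6974]
```

```bash
python3 -m inch '[[0,0,-1,0,0,0],[-0.4,0.9,-0.1,0,0,0],[-0.45,0.9,0,0,0,-1],[-0.45,0.9,0,0,0,-1],[-0.45,0.9,0,0,0,-1]]';python3 -m inch '[[-0.3,0.9,0,0,0,-1],[0,0,0,0,0,-1],[0,0,0,0,0,-1],[0,0,0,0,0,-1],[0,0,0,0,0,-1]]'; python3 -c "
from h import *
go((.4818,-.0505,.22),111.8)"
```

```text
clock: 6.0
eef_pos: [0.5046, -0.0024, 0.2149]
eef_rot: [-3.137, -0.096, 0.027]
ft_force: [0.6, -1.3, -1.0]
grip_width: 0.0177
clock: 6.42
eef_pos: [0.4886, -0.0354, 0.2078]
eef_rot: [-3.061, -0.654, 0.047]
ft_force: [-0.4, 0.4, -1.4]
grip_width: 0.0179
t6.42 pos [ 0.4886 -0.0354  0.2078] shift units [-0.42  0.36 -0.4 ] turn units [ -0.49   0.12 -21.92] F [-0.3543  0.425  -1.3663] w 0.0179 q [-0.3119  0.0583  1.8398 -0.0055  1.275   0.8394]
```

```bash
python3 -m inch '[[-0.4,0.36,-0.4,-0.05,0,-1],[0,0,0,0,0,-1],[0,0,0,0,0,-1],[0,0,0,0,0,-1],[0,0,0,0,0,-1]]'; python3 -m inch '[[0,0,0,0,0,-1],[0,0,0,0,0,-1],[0,0,0,0,0,-1],[0,0,0,0,0,-1],[0,0,0,0,0,-1]]';python3 -m inch '[[0,0,0,0,0,-1],[0,0,0,0,0,-1],[0,0,0,0,0,-1],[0,0,0,0,0,-1],[0,0,0,0,0,-1]]';python3 -m inch '[[0,0,0,0,0,-1],[0,0,0,0,0,-1],[0,0,0,0,0,-1],[0,0,0,0,0,-1],[0,0,0,0,0,-1]]';python3 -c "
from h import *
go((.4818,-.0505,.22),111.8)"
```

```text
clock: 6.83
eef_pos: [0.4766, -0.0498, 0.2126]
eef_rot: [-2.88, -1.196, 0.061]
ft_force: [0.2, 0.6, -1.0]
grip_width: 0.0177
clock: 7.25
eef_pos: [0.4713, -0.0484, 0.205]
eef_rot: [-2.598, -1.691, 0.067]
ft_force: [0.1, 0.0, -1.6]
grip_width: 0.0176
clock: 7.67
eef_pos: [0.4659, -0.0468, 0.1974]
eef_rot: [-2.231, -2.123, 0.065]
ft_force: [-0.1, 0.2, -0.3]
grip_width: 0.0176
clock: 8.08
eef_pos: [0.4605, -0.0452, 0.19]
eef_rot: [-1.795, -2.479, 0.053]
ft_force: [0.3, -0.3, -0.7]
grip_width: 0.0179
t8.08 pos [ 0.4605 -0.0452  0.19  ] shift units [-0.34  0.54 -1.06] turn units [-1.06 -0.68 -0.9 ] F [ 0.3132 -0.2668 -0.6792] w 0.0179 q [-0.3479  0.0572  1.8822 -0.0114  1.2894 -0.6618]
```

```bash
python3 -m inch '[[-0.3,0.5,0,-0.9,-0.6,-0.9],[0,0,0,0,0,0],[0,0,0,0,0,0]]';python3 -c "
from h import *
go((.4818,-.0505,.10),111.8)"
```

```text
clock: 8.33
eef_pos: [0.4746, -0.0481, 0.1843]
eef_rot: [-1.746, -2.59, 0.012]
ft_force: [-0.0, 0.1, -1.6]
grip_width: 0.0178
t8.33 pos [ 0.4746 -0.0481  0.1843] shift units [-0.19  0.24  2.81] turn units [-0.24 -0.16  0.06] F [-0.0044  0.1343 -1.555 ] w 0.0178 q [-0.3486  0.0502  1.8998 -0.0032  1.2111 -0.7322]
```

```bash
python3 -m inch '[[-0.19,0.24,0.6,-0.24,-0.16,0.06],[0,0,0.7,0,0,0],[0,0,0.6,0,0,0],[0,0,0.3,0,0,0],[0,0,0,0,0,0]]';python3 -c "
from h import *
go((.4818,-.0505,.10),111.8)"
```

```text
clock: 8.75
eef_pos: [0.4799, -0.0499, 0.1145]
eef_rot: [-1.769, -2.586, 0.005]
ft_force: [-1.0, 0.0, -0.9]
grip_width: 0.0177
t8.75 pos [ 0.4799 -0.0499  0.1145] shift units [-0.04  0.05  0.48] turn units [-0.11 -0.08 -0.14] F [-0.9929  0.0103 -0.8891] w 0.0177 q [-0.3494  0.1619  1.9404 -0.0013  1.0487 -0.7197]
```

```bash
python3 -m inch '[[-0.05,0.06,0.4,-0.11,-0.08,-0.14],[0,0,0,0,0,0]]';python3 -c "
from h import *
go((.4818,-.0505,.0343),111.8)
f=imaging.grab_frame('top'); cv2.imwrite('pics/t7.png',f[:,:,::-1])
crop('pics/t7.png','pics/t7c.png',180,140,340,310,3.5)
f=imaging.grab_frame('wrist'); cv2.imwrite('pics/w7.png',f[:,:,::-1])
f=imaging.grab_frame('scene'); cv2.imwrite('pics/s7.png',f[:,:,::-1])
crop('pics/s7.png','pics/s7c.png',260,120,480,300,3)"
```

```text
clock: 8.92
eef_pos: [0.4811, -0.0503, 0.102]
eef_rot: [-1.761, -2.597, 0.002]
ft_force: [-1.6, 0.2, -1.7]
grip_width: 0.0179
t8.92 pos [ 0.4811 -0.0503  0.102 ] shift units [-0.02  0.02  2.26] turn units [-0.04 -0.03 -0.02] F [-1.5785  0.1655 -1.7209] w 0.0179 q [-0.3499  0.1826  1.9475 -0.0004  1.0153 -0.7287]
```

View pics/w7.png

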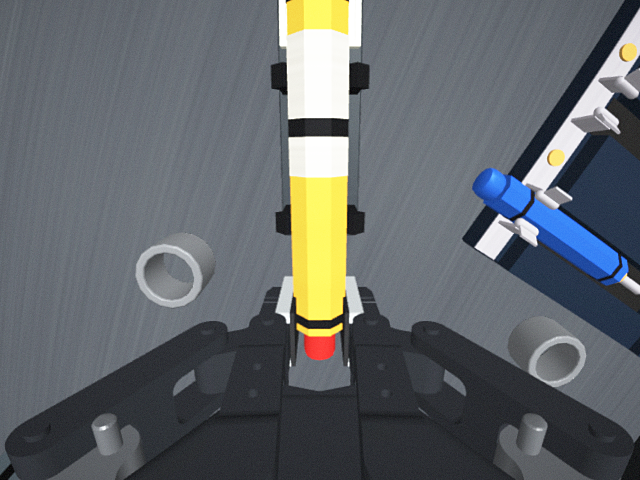

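View pics/s7c.png

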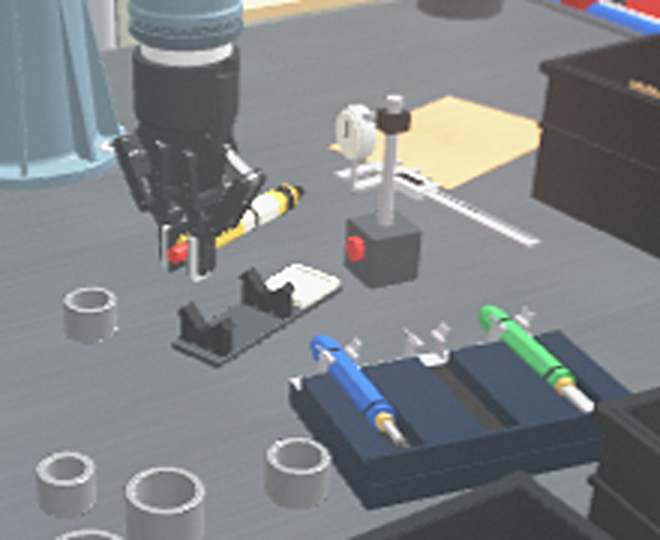

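View pics/t7c.png

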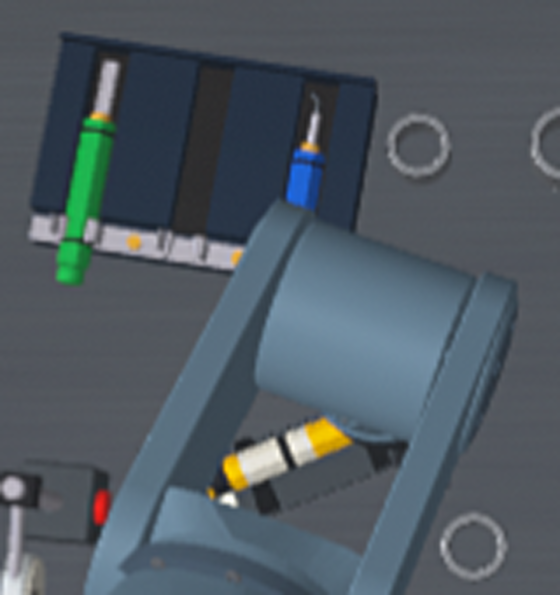

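The far saddle ends are at (280,77)/(361,77) and the near ones at (287,222)/(355,222). Their midpoints, about 320.5, sit on the marker axis at about 319.

```bash
python3 -c "
from h import *
c=imaging.get_calibration('wrist')
P=onz(c,[(272,77),(369,77),(276,220),(364,220)],.038);print(P); f=(P[0]+P[1])/2;n=(P[2]+P[3])/2
print('far',f,'near',n,'dist',np.linalg.norm(f-n),'mid',(f+n)/2,'yaw',np.degrees(np.arctan2(*(f-n)[[1,0]])))
go((.4818,-.0505,.0343),111.8)"
```

```text
[[ 0.4237  0.0345  0.038 ]
 [ 0.4703  0.0531  0.038 ]
 [ 0.4516 -0.0361  0.038 ]
 [ 0.4983 -0.0175  0.038 ]]
far [0.447  0.0438 0.038 ] near [ 0.475  -0.0268  0.038 ] dist 0.0759508756230696 mid [0.461  0.0085 0.038 ] yaw 111.61792150835414
t9.07 pos [ 0.4833 -0.051   0.1046] shift units [ 0.04 -0.04  2.34] turn units [ 0.01  0.02 -0.02] F [0.8065 0.2346 0.1968] w 0.0178 q [-0.3498  0.1795  1.9445 -0.0004  1.0162 -0.7286]
```

```bash
python3 -m inch '[[0,0,0.7,0,0,0],[0,0,0.6,0,0,0],[0,0,0.5,0,0,0],[0,0,0,0,0,0]]';python3 -c "
from h import *
go((.4828,-.0498,.0343),111.8)"
```

```text
clock: 9.4
eef_pos: [0.4883, -0.0527, 0.0554]
eef_rot: [1.758, 2.589, 0.004]
ft_force: [-0.9, 0.9, -1.5]
grip_width: 0.0179
t9.40 pos [ 0.4883 -0.0527  0.0554] shift units [ 0.16 -0.14  0.7 ] turn units [ 0.12  0.12 -0.04] F [-0.9331  0.8523 -1.5147] w 0.0179 q [-0.3493  0.2752  1.9553 -0.0006  0.899  -0.7266]
```

```bash
python3 -m inch '[[0.16,-0.14,0,0.12,0.12,0],[0,0,0.3,0,0,0],[0,0,0.2,0,0,0],[0,0,0,0,0,0]]';python3 -c "
from h import *
go((.4828,-.0498,.0343),111.8)"
```

```text
clock: 9.73
eef_pos: [0.4847, -0.0502, 0.0433]
eef_rot: [1.763, 2.595, 0.002]
ft_force: [-0.3, -1.2, -1.8]
grip_width: 0.0179
t9.73 pos [ 0.4847 -0.0502  0.0433] shift units [ 0.04 -0.06  0.3 ] turn units [ 0.05  0.04 -0.05] F [-0.3277 -1.1889 -1.8211] w 0.0179 q [-0.3476  0.2961  1.9614  0.0003  0.8797 -0.725 ]
```

```bash
python3 -m inch '[[0.04,-0.06,0.15,0.05,0.04,0],[0,0,0.12,0,0,0],[0,0,0,0,0,0]]';python3 -c "
from h import *
go((.4828,-.0498,.0343),111.8)"
```

```text
clock: 9.98
eef_pos: [0.4834, -0.0501, 0.0358]
eef_rot: [1.764, 2.597, 0.0]
ft_force: [-0.9, 0.2, 0.2]
grip_width: 0.0176
t9.98 pos [ 0.4834 -0.0501  0.0358] shift units [ 0.02 -0.01  0.05] turn units [ 0.02  0.02 -0.04] F [-0.8751  0.2201  0.2195] w 0.0176 q [-0.3481  0.3106  1.9635 -0.0003  0.866  -0.7253]
```

```bash
python3 -m inch '[[0,0,0.04,0,0,0],[0,0,0,0,0,0]]'; python3 -m inch '[[0,0,0,0,0,0],[0,0,0,0,0,0],[0,0,0,0,0,0]]' -0.06 90; python3 -c "
from h import *
go((.4828,-.0498,.0343),111.8)
f=imaging.grab_frame('wrist'); cv2.imwrite('pics/w8.png',f[:,:,::-1])
f=imaging.grab_frame('scene'); cv2.imwrite('pics/s8.png',f[:,:,::-1])
crop('pics/s8.png','pics/s8c.png',260,120,480,300,3)"
```

```text
clock: 10.15
eef_pos: [0.4834, -0.0503, 0.0355]
eef_rot: [1.764, 2.598, -0.0]
ft_force: [-3.0, 1.4, 3.6]
grip_width: 0.0178
clock: 10.4
eef_pos: [0.4841, -0.0504, 0.036]
eef_rot: [1.764, 2.597, 0.0]
ft_force: [-0.1, 0.1, 0.1]
grip_width: 0.0402
t10.40 pos [ 0.4841 -0.0504  0.036 ] shift units [ 0.04 -0.03  0.06] turn units [ 0.02  0.02 -0.04] F [-0.1169  0.1262  0.0502] w 0.0402 q [-0.3481  0.3112  1.9622 -0.0003  0.8661 -0.7255]
```

View pics/w8.png

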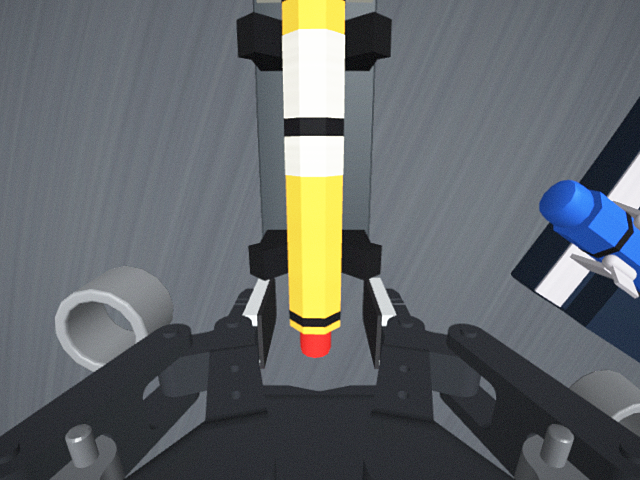

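View pics/s8c.png

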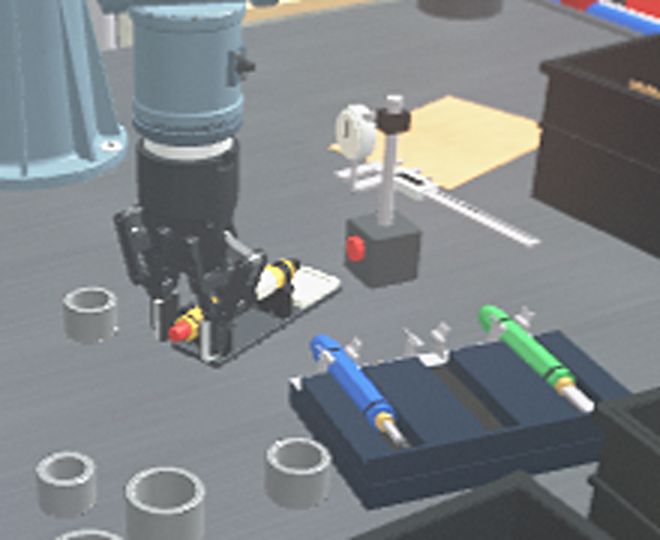

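The marker lies in both saddles (button (315,343), saddles (315,42) and (315,254)), and nothing else has moved. Now regrasping mid-barrel.

```bash
python3 -m inch '[[0,0,-0.6,0,0,0],[0,0,-0.8,0,0,0],[0,0,-0.8,0,0,0],[0,0,0,0,0,0]]';python3 -c "
from h import *
u=np.array([-.371,.928]);
p=np.array([.4834,-.0502])+.062*u; print(p)
go((*p,.10),111.8)"
```

```text
clock: 10.83
eef_pos: [0.4822, -0.0498, 0.1021]
eef_rot: [-1.764, -2.596, 0.002]
ft_force: [1.2, -0.7, 0.1]
grip_width: 0.0403
[0.4604 0.0073]
t10.83 pos [ 0.4822 -0.0498  0.1021] shift units [2.04 0.03 0.08] turn units [-0.04 -0.03 -0.05] F [ 1.2293 -0.6761  0.1326] w 0.0403 q [-0.3483  0.1842  1.9451 -0.0001  1.0158 -0.7254]
```

```bash
python3 -m inch '[[0.7,0,0,0,0,0],[0.7,0,0,0,0,0],[0.6,0,0,0,0,0],[0,0,0,0,0,0]]';python3 -c "
from h import *
go((.4604,.0073,.10),111.8)
f=imaging.grab_frame('wrist'); cv2.imwrite('pics/w9.png',f[:,:,::-1])"
```

```text
clock: 11.17
eef_pos: [0.4612, 0.0061, 0.1033]
eef_rot: [1.769, 2.594, 0.001]
ft_force: [0.0, 0.7, -1.3]
grip_width: 0.0404
t11.17 pos [0.4612 0.0061 0.1033] shift units [ 0.05 -0.01  0.11] turn units [ 0.02  0.02 -0.1 ] F [ 0.0359  0.6548 -1.2754] w 0.0404 q [-0.2449  0.1296  2.0064 -0.0001  1.0036 -0.6187]
```

View pics/w9.png

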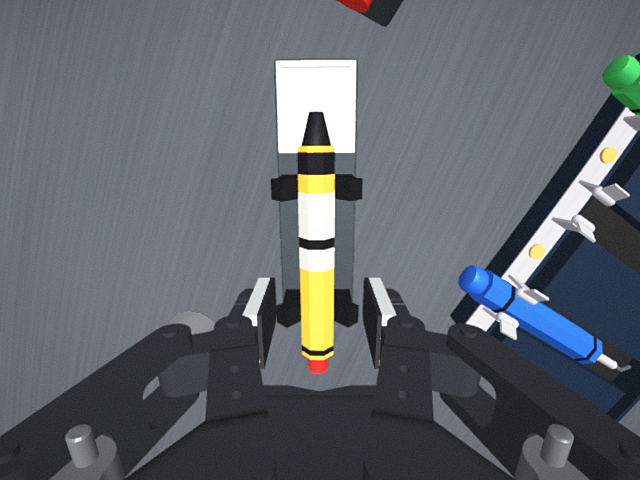

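```bash
python3 -c "
from h import *
c=imaging.get_calibration('wrist')
P=onz(c,[(316,113),(318,373)],.032);print(P,np.linalg.norm(P[0]-P[1])); d=P[0]-P[1];print(np.degrees(np.arctan2(d[1],d[0])),'origin',P[0]-.083*d/np.linalg.norm(d),P[1]+.079*d/np.linalg.norm(d))
go((.4604,.0073,.034),111.8)
"; python3 -m inch '[[0.04,-0.03,0.7,0,0,-0.1],[0,0,0.6,0,0,0],[0,0,0.4,0,0,0],[0,0,0,0,0,0]]';python3 -c "
from h import *
go((.4604,.0073,.034),111.8)"
```

```text
[[ 0.4304  0.0827  0.032 ]
 [ 0.4921 -0.0713  0.032 ]] 0.16589644810398946
111.82133155095433 origin [0.4613 0.0057 0.032 ] [0.4627 0.002  0.032 ]
t11.22 pos [0.4619 0.0051 0.1034] shift units [ 0.09 -0.02  2.31] turn units [ 0.03  0.03 -0.09] F [-0.1364 -0.0682  1.1148] w 0.0402 q [-0.2464  0.1304  2.0051 -0.0008  1.0031 -0.6202]
clock: 11.55
eef_pos: [0.4639, 0.0033, 0.0514]
eef_rot: [1.753, 2.596, 0.002]
ft_force: [-0.4, 0.4, -0.5]
grip_width: 0.0401
t11.55 pos [0.4639 0.0033 0.0514] shift units [ 0.17 -0.06  0.58] turn units [0.09 0.1  0.04] F [-0.4261  0.434  -0.536 ] w 0.0401 q [-0.2484  0.2337  2.0213 -0.0023  0.8775 -0.6301]
```

```bash
python3 -m inch '[[0.15,-0.04,0.25,0.09,0.1,0.04],[0,0,0.25,0,0,0],[0,0,0.1,0,0,0],[0,0,0,0,0,0]]';python3 -c "
from h import *
go((.4604,.0073,.034),111.8)"
```

```text
clock: 11.88
eef_pos: [0.4621, 0.0055, 0.032]
eef_rot: [-1.764, -2.599, 0.0]
ft_force: [0.9, 0.2, -0.5]
grip_width: 0.0403
t11.88 pos [0.4621 0.0055 0.032 ] shift units [ 0.08 -0.03 -0.07] turn units [-0.01 -0.   -0.03] F [ 0.905   0.2329 -0.5216] w 0.0403 q [-0.2459  0.2766  2.0218  0.      0.8437 -0.6243]
```

```bash
python3 -m inch '[[0.06,-0.02,-0.06,0,0,0],[0,0,0,0,0,0],[0,0,0,0,0,0],[0,0,0,0,0,0],[0,0,0,0,0,0]]' -1 80;python3 -c "
from h import *
go((.4604,.0073,.034),111.8)"; python3 -m inch '[[0,0,-0.5,0,0,0],[0,0,-0.8,0,0,0],[0,0,-0.8,0,0,0],[0,0,-0.8,0,0,0],[0,0,0,0,0,0]]'; python3 -c "
from h import *
go((.4604,.0073,.12),111.8)
f=imaging.grab_frame('wrist'); cv2.imwrite('pics/w10.png',f[:,:,::-1])
f=imaging.grab_frame('scene'); cv2.imwrite('pics/s10.png',f[:,:,::-1])
crop('pics/s10.png','pics/s10c.png',260,120,480,300,3)"
```

```text
clock: 12.3
eef_pos: [0.4601, 0.0064, 0.0355]
eef_rot: [-1.761, -2.599, 0.004]
ft_force: [0.1, -0.0, -0.7]
grip_width: 0.018
t12.30 pos [0.4601 0.0064 0.0355] shift units [0.02 0.02 0.05] turn units [-0.04  0.   -0.01] F [ 0.1487 -0.0124 -0.6604] w 0.0180 q [-0.2437  0.2666  2.0249 -0.0025  0.8524 -0.6218]
clock: 12.72
eef_pos: [0.4595, 0.0072, 0.1251]
eef_rot: [-1.76, -2.598, 0.004]
ft_force: [0.3, -0.6, 0.1]
grip_width: 0.0187
t12.72 pos [0.4595 0.0072 0.1251] shift units [-0.01  0.03  0.17] turn units [-0.06 -0.02 -0.01] F [ 0.2919 -0.6026  0.1221] w 0.0187 q [-0.2429  0.0911  1.9946 -0.0012  1.0603 -0.622 ]
```

View pics/w10.png

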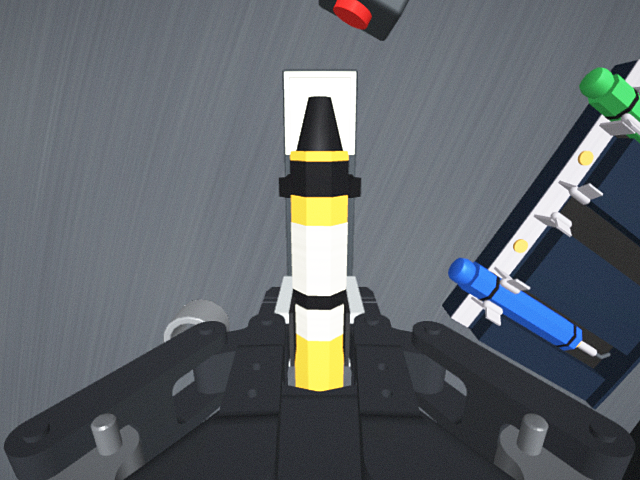

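View pics/s10c.png

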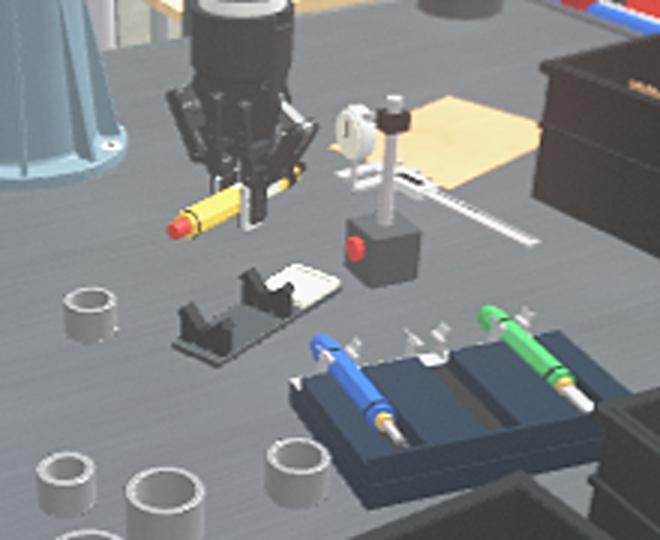

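```bash
python3 -c "
from h import *
s=bot.state();R=Ro.from_rotvec(s['eef_rot']).as_matrix();c=imaging.get_calibration('wrist')
for z in (.003,.0):
  P=onz(c,[(319.5,97),(319.5,152)],s['eef_pos'][2]-z); print((P-s['eef_pos'])@R)
go((.491,-.201,.110),94.0)"
```

```text
[[0.084  0.0007 0.0034]
 [0.0653 0.0007 0.0033]]
[[0.0836 0.0007 0.0004]
 [0.0654 0.0007 0.0003]]
t12.82 pos [0.4572 0.0077 0.1216] shift units [-6.88 -1.53  0.37] turn units [-0.13 -0.05  4.44] F [-0.4492  0.0585 -1.9388] w 0.0189 q [-0.2431  0.0954  1.9985 -0.0013  1.0571 -0.622 ]
```

```bash
python3 -m inch '[[-0.9,-0.2,-0.1,0,0,0],[-1,-0.22,0,0,0,0],[-1,-0.22,0,0,0,0],[-1,-0.22,0,0,0,0],[-0.9,-0.2,0,0,0,0]]';python3 -m inch '[[0,0,0,0,0,1],[0,0,0,0,0,1],[0,0,0,0,0,1],[0,0,0,0,0,1],[0,0,0,0,0,0.4]]'; python3 -c "
from h import *
go((.491,-.201,.110),94.0)"
```

```text
clock: 13.23
eef_pos: [0.4769, -0.1355, 0.1167]
eef_rot: [-1.739, -2.593, 0.007]
ft_force: [1.1, -0.7, -0.7]
grip_width: 0.0183
clock: 13.65
eef_pos: [0.4732, -0.1408, 0.1076]
eef_rot: [-2.134, -2.265, 0.017]
ft_force: [0.3, -0.8, -1.3]
grip_width: 0.0184
t13.65 pos [ 0.4732 -0.1408  0.1076] shift units [-2.04  0.47 -0.12] turn units [-0.4  -0.2  -0.15] F [ 0.3268 -0.7971 -1.3454] w 0.0184 q [-0.5278  0.2102  1.8999 -0.0045  1.0627 -0.5851]
```

```bash
python3 -m inch '[[-0.7,0.25,-0.1,-0.4,-0.2,-0.15],[-0.7,0.2,0,0,0,0],[-0.6,0,0,0,0,0],[0,0,0,0,0,0]]'; python3 -c "
from h import *
go((.491,-.201,.110),94.0)
for n in ('top','scene'):
  f=imaging.grab_frame(n); cv2.imwrite(f'pics/{n}11.png',f[:,:,::-1])
crop('pics/top11.png','pics/t11c.png',330,140,490,300,3.5)
crop('pics/scene11.png','pics/s11c.png',130,150,330,320,3.5)"
```

```text
clock: 13.98
eef_pos: [0.487, -0.1983, 0.1018]
eef_rot: [-2.134, -2.29, 0.002]
ft_force: [1.2, 0.5, -0.8]
grip_width: 0.0185
t13.98 pos [ 0.487  -0.1983  0.1018] shift units [-0.1   0.12 -0.27] turn units [-0.12 -0.11  0.01] F [ 1.2169  0.5394 -0.8336] w 0.0185 q [-0.6128  0.2717  1.8365  0.0004  1.0448 -0.6832]
```

View pics/t11c.png

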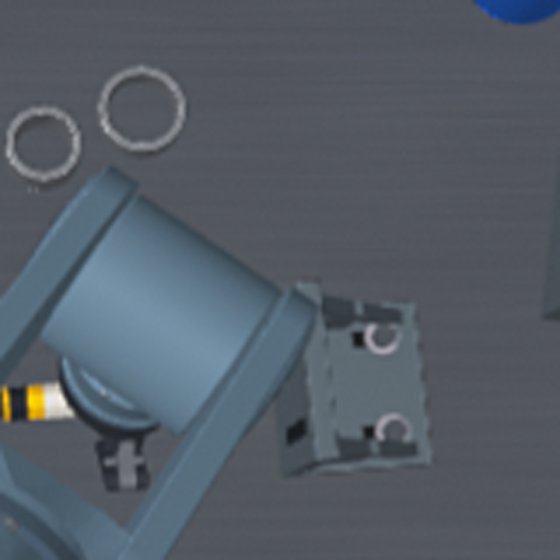

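View pics/s11c.png

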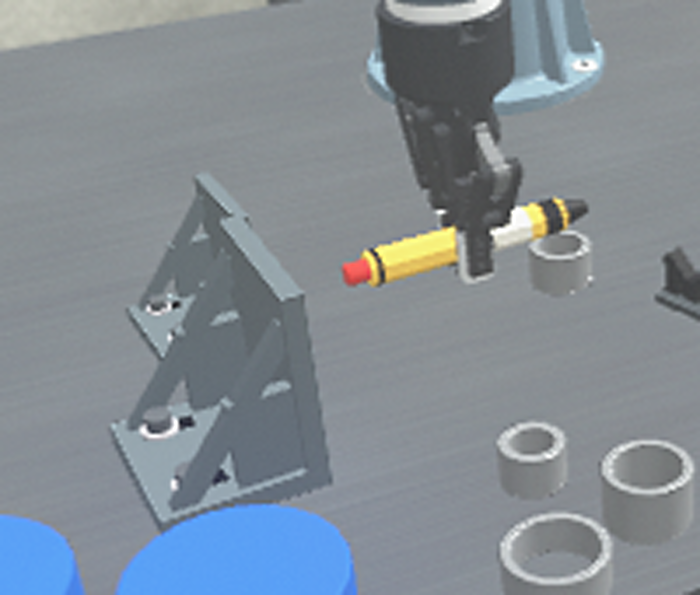

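```bash
python3 -m inch '[[-0.1,0.12,-0.1,-0.12,-0.11,0],[-0.3,0,0,0,0,0],[-0.3,0,-0.05,0,0,0],[0,0,0,0,0,0]]'; python3 -c "
from h import *
go((.4934,-.233,.105),94.0)"
```

```text
clock: 14.42
eef_pos: [0.4902, -0.2143, 0.1037]
eef_rot: [-2.134, -2.296, -0.0]
ft_force: [0.4, -0.2, -0.9]
grip_width: 0.0183
t14.42 pos [ 0.4902 -0.2143  0.1037] shift units [-0.63  0.06 -0.05] turn units [-0.07 -0.07  0.05] F [ 0.3775 -0.2414 -0.8606] w 0.0183 q [-0.6346  0.2839  1.8159  0.0009  1.0487 -0.7085]
```

```bash
python3 -m inch '[[-0.3,0.06,-0.1,-0.07,-0.07,0.05],[-0.25,0,0,0,0,0],[-0.1,0,0,0,0,0],[0,0,0,0,0,0]]'; python3 -c "
from h import *
go((.4934,-.240,.105),94.0)
f=imaging.grab_frame('scene'); cv2.imwrite('pics/s12.png',f[:,:,::-1])
crop('pics/s12.png','pics/s12c.png',150,190,330,320,4)"
```

```text
clock: 14.75
eef_pos: [0.494, -0.2359, 0.1075]
eef_rot: [2.142, 2.296, 0.001]
ft_force: [-0.5, -0.2, -0.6]
grip_width: 0.0183
t14.75 pos [ 0.494  -0.2359  0.1075] shift units [-0.13 -0.03  0.08] turn units [ 0.02  0.02 -0.  ] F [-0.4717 -0.2139 -0.6129] w 0.0183 q [-0.6626  0.2975  1.7886  0.0003  1.0536 -0.7323]
```

View pics/s12c.png

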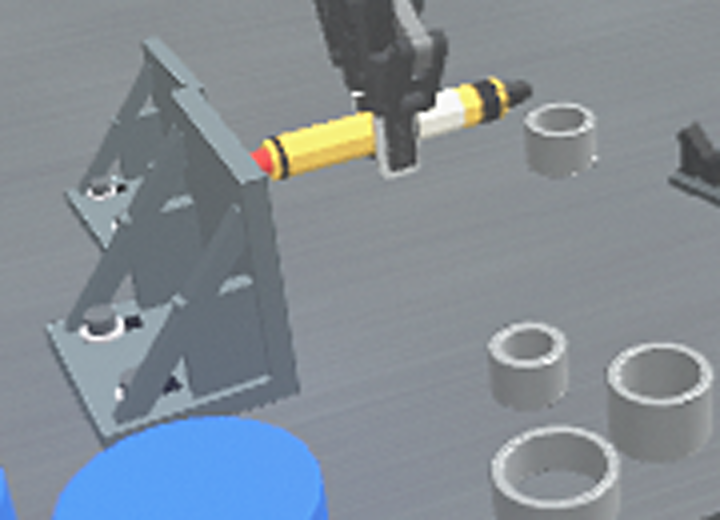

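```bash
python3 -m inch '[[-0.12,0,0,0,0,0],[-0.12,0,0,0,0,0]]'; python3 -m inch '[[-0.12,0,0,0,0,0],[-0.12,0,0,0,0,0]]'; python3 -c "
from h import *
go((.4946,-.252,.105),94.0)"
```

```text
clock: 14.97
eef_pos: [0.4938, -0.2411, 0.1069]
eef_rot: [-2.141, -2.296, -0.003]
ft_force: [-0.2, 8.4, 0.8]
grip_width: 0.0184
clock: 15.13
eef_pos: [0.494, -0.2463, 0.1063]
eef_rot: [-2.137, -2.294, -0.007]
ft_force: [-0.2, -0.7, -1.6]
grip_width: 0.0185
t15.13 pos [ 0.494  -0.2463  0.1063] shift units [-0.19  0.01  0.04] turn units [-0.01 -0.1   0.02] F [-0.1795 -0.6576 -1.5709] w 0.0185 q [-0.6801  0.3119  1.7724  0.0054  1.0629 -0.7536]
```

Contact came at y≈-0.240 (8 N) and the force then dropped to zero, so it snapped. Pressing on to the hard stop to be sure.

```bash
python3 -m inch '[[-0.12,0,0,0,0,0],[-0.12,0,0,0,0,0]]'; python3 -m inch '[[-0.1,0,0,0,0,0]]'; python3 -c "
from h import *
go((.4946,-.252,.105),94.0)"
```

```text
clock: 15.3
eef_pos: [0.4936, -0.2494, 0.1051]
eef_rot: [-2.131, -2.289, -0.014]
ft_force: [0.8, 23.0, 3.8]
grip_width: 0.0186
clock: 15.38
eef_pos: [0.4937, -0.2492, 0.1045]
eef_rot: [-2.127, -2.285, -0.02]
ft_force: [1.6, 14.4, 7.5]
grip_width: 0.0184
t15.38 pos [ 0.4937 -0.2492  0.1045] shift units [-0.09  0.02 -0.02] turn units [-0.06 -0.33  0.03] F [ 1.615  14.4137  7.5022] w 0.0184 q [-0.6898  0.3232  1.762   0.0156  1.0754 -0.7692]
```

Hard stop at 23 N, about 10 mm after first contact. Backing off and checking the nib.

```bash
python3 -m inch '[[0.4,0,-0.1,0,0,0],[0.8,0,-0.1,0,0,0],[0.8,0,-0.1,-0.05,-0.3,0],[0,0,0,0,0,0]]'; python3 -c "
from h import *
go((.460,.0065,.12),111.8)
f=imaging.grab_frame('scene'); cv2.imwrite('pics/s13.png',f[:,:,::-1])
crop('pics/s13.png','pics/s13c.png',150,170,330,300,4)
f=imaging.grab_frame('wrist'); cv2.imwrite('pics/w13.png',f[:,:,::-1])"
```

```text
clock: 15.72
eef_pos: [0.4891, -0.1884, 0.115]
eef_rot: [-2.143, -2.296, 0.0]
ft_force: [-0.5, 0.6, -1.4]
grip_width: 0.0187
t15.72 pos [ 0.4891 -0.1884  0.115 ] shift units [ 6.55 -0.52 -0.16] turn units [-0.01 -0.01 -4.46] F [-0.4818  0.6302 -1.4277] w 0.0187 q [-0.5945  0.2413  1.8425  0.0002  1.0588 -0.6635]
```

View pics/s13c.png

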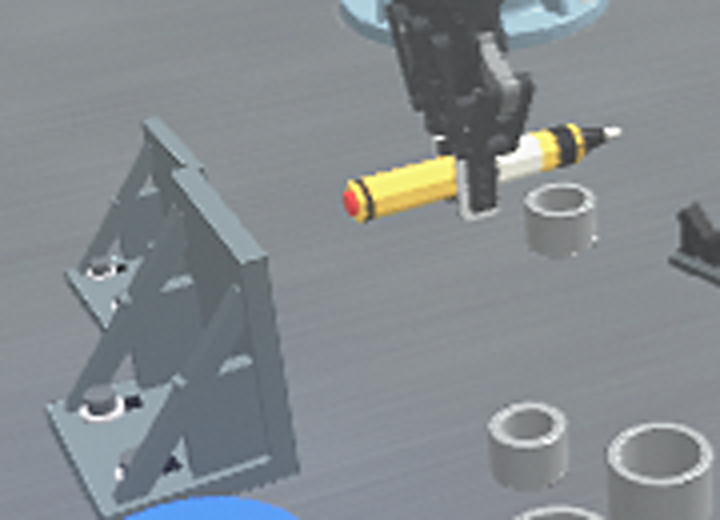

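View pics/w13.png

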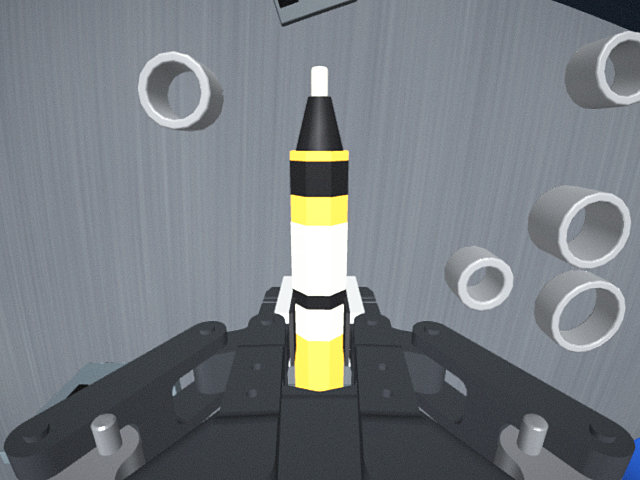

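The nib is out at (319,80), the button is short at (350,200), and the grip has not slipped (nose still at row 97). Going to the rest.

```bash
python3 -m inch '[[1,-0.08,-0.3,0,0,0],[1,-0.08,-0.1,0,0,0],[1,-0.08,0,0,0,0],[1,-0.08,0,0,0,0],[0,0,0,0,0,-1]]';python3 -m inch '[[0,0,-0.1,0,0,-1],[0,0,-0.1,0,0,-1],[0,0,0,0,0,-1],[0,0,0,0,0,-0.4],[0,0,0,0,0,0]]'; python3 -c "
from h import *
go((.460,.0065,.12),111.8)"
```

```text
clock: 16.23
eef_pos: [0.4739, -0.0748, 0.1288]
eef_rot: [2.067, 2.356, -0.001]
ft_force: [-0.2, 0.8, -1.7]
grip_width: 0.0181
clock: 16.65
eef_pos: [0.4757, -0.077, 0.1364]
eef_rot: [1.75, 2.594, -0.004]
ft_force: [-0.7, 0.4, -0.8]
grip_width: 0.0185
t16.65 pos [ 0.4757 -0.077   0.1364] shift units [2.78 0.55 0.52] turn units [0.07 0.17 0.05] F [-0.7137  0.4459 -0.8423] w 0.0185 q [-0.4041  0.1119  1.9441 -0.0059  1.0737 -0.7854]
```

```bash
python3 -m inch '[[0.7,0.15,0,0.07,0.17,0.05],[0.8,0.15,0,0,0,0],[0.8,0.15,0,0,0,0],[0.4,0.1,0,0,0,0],[0,0,0,0,0,0]]'; python3 -c "
from h import *
go((.460,.0065,.10),111.8)"
```

```text
clock: 17.07
eef_pos: [0.4633, 0.0017, 0.137]
eef_rot: [1.776, 2.586, -0.001]
ft_force: [-0.1, -0.3, -0.8]
grip_width: 0.0183
t17.07 pos [0.4633 0.0017 0.137 ] shift units [ 0.19 -0.05  1.23] turn units [ 0.03  0.05 -0.19] F [-0.1497 -0.3022 -0.8457] w 0.0183 q [-0.2521  0.0744  1.9838 -0.0023  1.0797 -0.6181]
```

```bash
python3 -m inch '[[0.17,-0.05,0.4,0.03,0.05,-0.19],[0,0,0.5,0,0,0],[0,0,0.4,0,0,0],[0,0,0.2,0,0,0],[0,0,0,0,0,0]]'; python3 -c "
from h import *
go((.460,.0065,.055),111.8)"
```

```text
clock: 17.48
eef_pos: [0.4616, 0.0028, 0.089]
eef_rot: [1.761, 2.597, -0.001]
ft_force: [-0.8, -0.5, -0.9]
grip_width: 0.0183
t17.48 pos [0.4616 0.0028 0.089 ] shift units [ 0.14 -0.01  1.13] turn units [ 0.02  0.05 -0.02] F [-0.8427 -0.523  -0.901 ] w 0.0183 q [-0.251   0.1567  2.0121 -0.0019  0.9695 -0.6294]
```

```bash
python3 -m inch '[[0.14,0,0.35,0.02,0.05,0],[0,0,0.4,0,0,0],[0,0,0.2,0,0,0],[0,0,0,0,0,0]]'; python3 -c "
from h import *
go((.460,.0065,.0355),111.8)"
```

```text
clock: 17.82
eef_pos: [0.4605, 0.0053, 0.0582]
eef_rot: [-1.766, -2.598, -0.001]
ft_force: [-0.5, 0.5, -0.6]
grip_width: 0.0186
t17.82 pos [0.4605 0.0053 0.0582] shift units [ 0.04 -0.    0.76] turn units [ 0.01 -0.01 -0.06] F [-0.5388  0.5356 -0.6443] w 0.0186 q [-0.2475  0.2175  2.0223  0.0008  0.9017 -0.6245]
```

```bash
python3 -m inch '[[0.04,0,0.25,0,0,-0.06],[0,0,0.25,0,0,0],[0,0,0.1,0,0,0],[0,0,0,0,0,0]]'; python3 -c "
from h import *
go((.460,.0065,.0355),111.8)"
```

```text
clock: 18.15
eef_pos: [0.4607, 0.0063, 0.039]
eef_rot: [1.76, 2.601, 0.002]
ft_force: [-0.6, 0.3, -1.2]
grip_width: 0.0187
t18.15 pos [0.4607 0.0063 0.039 ] shift units [ 0.01 -0.02  0.12] turn units [0.02 0.   0.01] F [-0.6418  0.2782 -1.1694] w 0.0187 q [-0.2453  0.2578  2.026   0.0009  0.8565 -0.6268]
```

```bash
python3 -m inch '[[0,-0.02,0.1,0.02,0,0],[0,0,0.04,0,0,0],[0,0,0,0,0,0]]'; python3 -m inch '[[0,0,0,0,0,0],[0,0,0,0,0,0],[0,0,0,0,0,0]]' -0.06 80; python3 -c "
from h import *
go((.460,.0065,.0355),111.8)";python3 -m inch '[[0,0,-0.5,0,0,0],[0,0,-0.8,0,0,0],[0,0,-0.9,0,0,0],[0,0,-0.9,0,0,0],[-0.7,0,-0.9,0,0,0]]'; python3 -m inch '[[-1,0,-0.6,0,0,0],[-1,0,0,0,0,0],[-0.6,0,0,0,0,0],[0,0,0,0,0,0],[0,0,0,0,0,0]]'; python3 -c "
from h import *
go((.460,.0065,.20),111.8)
f=imaging.grab_frame('scene'); cv2.imwrite('pics/s14.png',f[:,:,::-1])
crop('pics/s14.png','pics/s14c.png',260,140,480,320,3)
f=imaging.grab_frame('wrist'); cv2.imwrite('pics/w14.png',f[:,:,::-1])
f=imaging.grab_frame('top'); cv2.imwrite('pics/t14.png',f[:,:,::-1])"
```

```text
clock: 18.4
eef_pos: [0.4603, 0.0061, 0.0348]
eef_rot: [1.76, 2.602, -0.0]
ft_force: [-1.0, 0.8, 1.1]
grip_width: 0.0181
clock: 18.65
eef_pos: [0.4612, 0.0059, 0.0355]
eef_rot: [1.759, 2.6, 0.001]
ft_force: [-0.7, 0.7, -0.2]
grip_width: 0.0401
t18.65 pos [0.4612 0.0059 0.0355] shift units [ 0.03 -0.03  0.  ] turn units [0.03 0.02 0.01] F [-0.7099  0.7397 -0.2075] w 0.0401 q [-0.2452  0.2659  2.0256 -0.0003  0.8478 -0.6263]
clock: 19.07
eef_pos: [0.4629, -0.0105, 0.1538]
eef_rot: [-1.751, -2.594, 0.005]
ft_force: [0.7, 0.2, -0.9]
grip_width: 0.0404
clock: 19.48
eef_pos: [0.4994, -0.0895, 0.1826]
eef_rot: [1.753, 2.598, 0.001]
ft_force: [-0.4, -0.2, -0.7]
grip_width: 0.0402
t19.48 pos [ 0.4994 -0.0895  0.1826] shift units [ 3.46 -0.02 -0.6 ] turn units [0.07 0.09 0.05] F [-0.4082 -0.1933 -0.695 ] w 0.0402 q [-0.4111  0.1027  1.847  -0.0011  1.1844 -0.7944]
```

View pics/s14c.png

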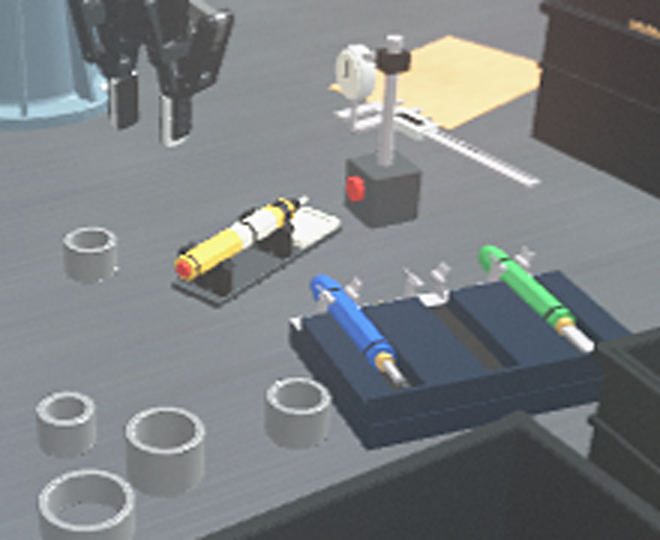

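View pics/w14.png

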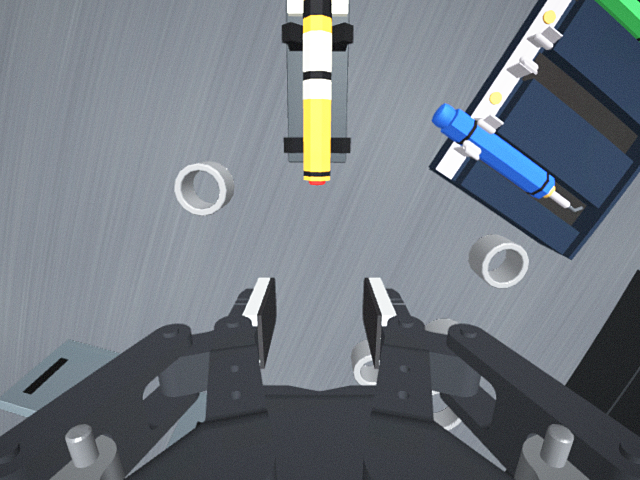

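View pics/t14.png

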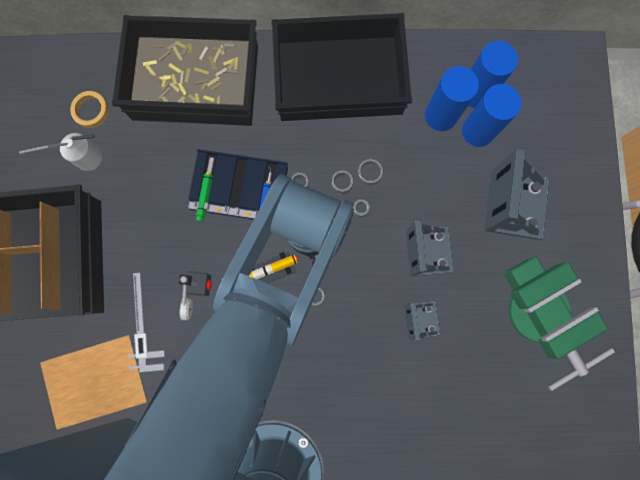

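The marker lies level in both saddles: red end at (317,183) in the wrist view, nib over the tray at (305,203) in the scene crop. The blue and green tools are still clipped, and the bushes and caliper are where they were.

```bash
python3 -c "
from plant import bot
print(bot.hand_in())"
```

```text
the job is handed in; nothing more can be done
None
```

The marker is nib-out and lying in both V saddles of the pen rest, with the nib end over the white drip tray. I handed the job in at about 19.7 s of the 64 s.

- **Unclipping:** I gripped the stub of barrel in front of the rack and pulled it straight up. Because the fingers covered the button there, I laid it in the rest first and regrasped it mid-barrel.
- **Clicking:** I pushed the button against the 110 mm wide plate, the middle-sized of the three, between its slots. Contact came at about 8 N, the force fell to zero as the button snapped in, and the hard stop followed at 23 N after about 10 mm.
- **Last checks:** Pictures after the push show the nib out, the button short, and no slip in the grip. The final views show the blue and green tools still clipped. The bushes and caliper look where they were; I judged that by eye and did not measure them again.
- **Disagreements:** My estimates of the rest's position, and later of the marker lying in it, differed by a few millimetres along the axis. This did not matter for the seating, and nothing I checked failed.

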